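Load the dish carrier and lift it level

TASK

Put the two lidded aluminium dishes that stand on the bench into the wire carrier, one squarely on top of each of its two piles so that it hangs balanced; set them down, do not drop them. Then lift the loaded carrier by its handle, about a hand's breadth (10 cm) clear of the bench, and finish while still holding it there level and still, with the piles square, ready for the drying oven. Leave the bottle, the beaker and the mortar alone.

Things in the scene. Friction and masses are not known exactly. Their poses are not given: they have to be found in the camera images.
- carrier_handle (a point): Middle of the grey grip bar on top of the steel dish carrier, 140 mm above the carrier's feet. The bar runs along this frame's x: 54 mm long, 14 mm thick (y), 20 mm high (z); pinch it by closing along y. At its ends, x = +-36 mm, 8 mm rods go down to the base; between them it is free below. z is up; the carrier stands on the bench at the start.
- carrier_foot (a point): Middle of the carrier's underside, level with the bottom of its rubber feet (height 0 when it stands on the bench), straight below the handle; axes as the handle's.
- carrier: The whole carrier, loose, about 0.4 kg empty and 0.7 kg loaded; origin and axes as carrier_foot. Its base plate is 96 mm (x) by 268 mm (y), its top 8 mm above the feet. A pile of dishes stands at y = +88 mm and one at y = -88 mm, both at x = 0.
- seat_plus (a point): Middle of the carrier's +y seat, on the plate's top; axes as the carrier's. Two bent 5 mm wires, on its +y and its -y side, guard the pile: inside radius 36.5 mm (5.5 mm clear of a centred dish), tops 61 mm above the feet. Each spans 45 degrees either side of the y direction, so the pile's +x and -x sides are open, 50 mm wide, for fingers.
- seat_minus (a point): Middle of the carrier's -y seat, on the plate's top; the same guard wires as the +y seat.
- dish_1_center (a point): Lower dish of the pile at the carrier's +y seat. Flat round aluminium sample dish with its lid pressed on (one rigid piece), 62 mm across, 22 mm high, flat underside and top, straight side to grip, about 55 g. The point is its centre, 11 mm above its underside; z is up.
- dish_2_center (a point): Upper dish of the pile at the carrier's +y seat, standing on dish 1; a loose dish goes on top of it. Same dish, same point.
- dish_3_center (a point): Lower dish of the pile at the carrier's -y seat. Same dish, same point.
- dish_4_center (a point): Upper dish of the pile at the carrier's -y seat, standing on dish 3; a loose dish goes on top of it. Same dish, same point.
- dish_5_center (a point): One of the two loose dishes that stand on the bench; either may go on either pile. Same dish, same point.
- dish_6_center (a point): The other loose dish that stands on the bench. Same dish, same point.
- bottle: Amber reagent bottle with black cap, 66 mm across, 150 mm high, origin at the centre of its underside. Bystander.
- beaker: Glass beaker, 72 mm across, 95 mm high, origin at the centre of its underside. Bystander.
- mortar: White ceramic mortar bowl, 96 mm across, 55 mm high, origin at the centre of its underside. Bystander.
Mind the look-alikes: they are no part of the job. What is shaped like the part that bears dish_6_center but pink is not meant. What is shaped like the part that bears dish_4_center but black is not meant.

How it is judged:
By the outcome, as a careful person would: the job done as asked, in the order asked, and still so for the second after the job is handed in, while the arm keeps its last pose, push and grip.
It also fails if it takes over 69 s, if anything falls off the work surface, if the arm or the gripper's body presses on something with over 40 N, if the wrist force passes 120 N, or if a joint passes its speed limit or range.

ROBOT

A 6-joint arm with a two-finger parallel gripper is mounted at the origin on the work surface. World frame = base frame: x ahead of the robot, y to its left, z up, the work surface at z = 0. Lengths are in mm, angles in rad, forces in N, time in s.
With the tool pointing down it reaches from about 350 to 875 mm from the base axis. Payload 4.2 kg.
Tool frame: the origin (TCP) lies at the very end of the fingers, on their centre line; the grasp point (between the pads) lies arm.hold_point_z behind it (arm.hold_point_z is the distance from the TCP to the grasp point, in mm); z points along the fingers, y is the direction in which the jaws open and shut (so a half turn about z gives the same grasp; the last joint's range is limited). The gripper opens to 85 mm and grips with 20 to 120 N. Pads are 22 mm wide; open, the fingers measure 114 mm over their backs; the gripper's body (76 mm by 85 mm) begins 54 mm behind the grasp point. The pads swing forward as they close: fully open they stand 13 mm farther back than shut.
Start: joints at [1.436, 0.385, 0.008, 0, -1.194, -0.259], TCP at [239.779, 577.153, 231.312] pointing down, gripper open.
Joint ranges: [-3.14, 3.14], [-1.21, 2.06], [-1.07, 1.41], [-3.16, 2.05], [-2.99, -0.16], [-3.1, 3.1]. Speed limits (rad/s): [2.79, 2.79, 3.14, 3.14, 3.14, 3.14].

INTERFACE

Orientations are given as a unit quaternion [x, y, z, w].
In Python, from bench import arm gives the robot as it stands.
- The arm moves only by the tool step_arm, never from a script. Its argument "series" is a list of rows, each a list of 6 numbers: the shift along the world's x, y, z scaled (see below), then the turn, a rotation vector about the world's x, y, z scaled (see below). A call has 1 to 12 rows; each row is the pose to reach, as a shift and turn from the pose commanded when the call began; what a row does not reach only later rows make up. The controller multiplies each number of a shift by 400 mm and each number of a turn by pi/2 rad. A row lasts 1/12 s, in which the tool goes at most 41.7 mm and 7.16 degrees, less where a joint would pass 70% of its speed; a pose out of reach is approached as far as the arm can. A call with a number of a shift or a turn outside -1 to 1 is refused whole. A call with a gripper value outside its range is refused whole. "jaw" is the opening, from -1 (shut) to 1 (fully open), set as the call begins (left out, the last holds). The fingers move at their own pace and stop on an object; the grip force is fixed at half the most. Time passes only in rows, so rows that repeat a pose let the fingers close. It gives the time, the measured TCP pose, the force and the opening at its end, in the units of the state.
- arm.read_state(): the state, without advancing time (a new reading comes with each control period).
- arm.get_image(name): name is "scene" or "top" or "wrist"; returns a dict with "image" (384x512x3 uint8, red, green, blue), "camera_matrix" (3x3 intrinsics, pixels), "world_from_camera" (4x4, takes a point from camera to world coordinates). Camera axes: x right, y up, looking along -z (the intrinsics and any distortion apply to the point x, -y, -z); pixel columns grow to the right and rows downward; lengths in mm; the calibration is good to about 2 mm. A picture is of the moment at which its call begins. There is no depth.
- arm.job_done(): hands the job in, once; it reports no verdict.
The state is a dict: "clock": time; "joints": joint angles; "joint_vel": joint speeds; "joint_efforts": joint torques, N m; "position": TCP position; "ee_rot": TCP orientation; "contact_force": force on the tool from outside, world axes, zero at the start; "wrist_torque": the same for the moment, N m; "gripper_width": finger opening in mm.
Only numpy, scipy, OpenCV 4.12 (cv2) and the standard library are available. Lean on these libraries where they do the work, as an engineer would, in place of code of your own. Each camera call takes 0.05 s, during which the arm holds its last target.

## Working session

There is one attempt and no reset: what is moved stays moved. The work goes in short steps, Python scripts to look and compute and a tool call to move; the robot and the scene stay as the last step left them, time stands still between calls to the robot, and variables do not carry over. Pictures are saved under pics/ and viewed, and the job is handed in when it is done.

Besides the shell and the picture viewer there is one more tool, called after "Request:" as name(argument=value, ...) on one line, values as JSON. step_arm: Moves the arm, as the interface text tells. Shifts and turns lie within -1 to 1; 1 stands for 400 mm of shift or pi/2 rad of turn. Its arguments: {"type":"object","properties":{"series":{"type":"array","items":{"type":"array","items":{"type":"number","minimum":-1,"maximum":1}}},"jaw":{"type":"number"}},"required":["series"]}

```bash
ls; mkdir -p pics; python3 - <<'E'
from bench import arm
import cv2
s=arm.read_state()
print(s); print(arm.hold_point_z)
for n in ["scene","top","wrist"]:
    r=arm.get_image(n); cv2.imwrite(f"pics/{n}0.png",cv2.cvtColor(r["image"],cv2.COLOR_RGB2BGR))
    print(n,r["camera_matrix"],r["world_from_camera"],[k for k in r])
E
```

```text
pics
{'clock': 0.0, 'joints': array([ 1.43560846e+00,  3.85553904e-01,  6.61124106e-03, -5.04293901e-04,
       -1.19401288e+00, -2.58587206e-01]), 'joint_vel': array([-1.45661764e-04, -8.84938169e-04, -4.85493772e-04, -3.66655378e-05,
       -3.29131629e-04,  1.32060090e-03]), 'joint_efforts': array([-7.94895714e-04, -3.92292452e+01,  1.88401330e+01,  4.18647632e+00,
       -4.64190845e-03, -2.61916909e-06]), 'position': array([239.56101122, 576.62055469, 230.21670282]), 'ee_rot': array([ 9.80661381e-01, -1.95709060e-01, -1.67344175e-04,  1.09200377e-03]), 'contact_force': array([-0.00991719,  0.22993895, -0.35198715]), 'wrist_torque': array([0.04257133, 0.02584835, 0.05311834]), 'gripper_width': 85.40202794848742}
18.700000000000003
scene [[492.73496342   0.         246.92144272]
 [  0.         492.73496342 197.14236331]
 [  0.           0.           1.        ]] [[-6.61637813e-01 -4.18089306e-01  6.22444163e-01  1.40276216e+03]
 [ 7.49553158e-01 -3.91077902e-01  5.34067540e-01  7.35157847e+02]
 [ 2.01362302e-02  8.19914268e-01  5.72132088e-01  8.98811562e+02]
 [ 0.00000000e+00  0.
[... 292 characters left out ...]

 [-9.99441531e-01  1.97348661e-02 -2.69659152e-02  1.38600871e+01]
 [-2.53296761e-02  7.89255918e-02  9.96558658e-01  1.24935042e+03]
 [ 0.00000000e+00  0.00000000e+00  0.00000000e+00  1.00000000e+00]] ['image', 'camera_matrix', 'world_from_camera']
wrist [[310.49593646   0.         253.3807289 ]
 [  0.         310.49593646 191.21944587]
 [  0.           0.           1.        ]] [[-3.83842460e-01  8.81655429e-01  2.74497122e-01  3.08549467e+02]
 [-9.23397143e-01 -3.67017164e-01 -1.12410488e-01  5.48818878e+02]
 [ 1.63783785e-03 -2.96617776e-01  9.54994876e-01  3.72079246e+02]
 [ 0.00000000e+00  0.00000000e+00  0.00000000e+00  1.00000000e+00]] ['image', 'camera_matrix', 'world_from_camera']
```

View pics/scene0.png

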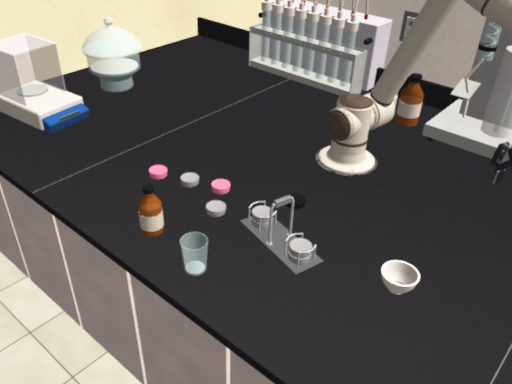

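View pics/top0.png

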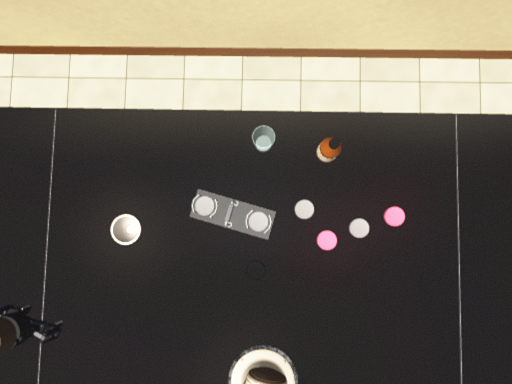

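View pics/wrist0.png

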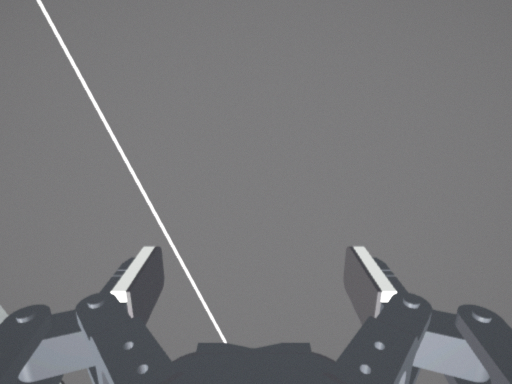

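The scene view shows the silver dishes at (190,180) and (216,208), the pink decoys beside them, the black decoy at (296,200), and the carrier at about (280,235). In the top view the silver dishes are at (304,209) and (359,228), and the carrier piles at (204,205) and (258,222).

```bash
cat > h.py <<'E'
import numpy as np, cv2
from bench import arm
def ray(r,uv):
    K=r["camera_matrix"];T=r["world_from_camera"]
    d=np.linalg.inv(K)@np.array([uv[0],uv[1],1.]); d=np.array([d[0],-d[1],-d[2]])
    return T[:3,3],T[:3,:3]@d
def plane(r,uv,z):
    o,d=ray(r,uv); return o+d*(z-o[2])/d[2]
def proj(r,p):
    T=r["world_from_camera"];c=T[:3,:3].T@(np.array(p,float)-T[:3,3]);c=np.array([c[0],-c[1],-c[2]])
    q=r["camera_matrix"]@c; return q[:2]/q[2]
def tri(r1,a,r2,b):
    o1,d1=ray(r1,a);o2,d2=ray(r2,b)
    A=np.stack([d1,-d2],1);t=np.linalg.lstsq(A,o2-o1,rcond=None)[0]
    p,q=o1+d1*t[0],o2+d2*t[1]; return (p+q)/2,np.linalg.norm(p-q)
def save(r,name,box=None,s=1):
    im=cv2.cvtColor(r["image"],cv2.COLOR_RGB2BGR)
    if box: x0,y0,x1,y1=box; im=im[y0:y1,x0:x1]
    cv2.imwrite("pics/"+name,cv2.resize(im,None,fx=s,fy=s,interpolation=cv2.INTER_CUBIC))
E
python3 - <<'E'
from h import *
r=arm.get_image("top"); im=r["image"]
save(r,"top1.png",(180,180,380,260),4)
s=arm.get_image("scene"); save(s,"scene1.png",(140,150,340,280),4)
hsv=cv2.cvtColor(im,cv2.COLOR_RGB2HSV)
m=((hsv[...,2]>130)&(hsv[...,1]<60)).astype(np.uint8); m[:180]=0;m[260:]=0;m[:,:180]=0;m[:,390:]=0
n,l,st,c=cv2.connectedComponentsWithStats(m)
for i in range(1,n):
    if st[i,4]>15: print(c[i].round(1),st[i], plane(r,c[i],22).round(1),plane(r,c[i],52).round(1),plane(r,c[i],150).round(1))
E
```

```text
[232.5 213.9] [ 191  190   84   49 2184] [524.  106.5  22. ] [523.1 104.2  52. ] [520.1  96.8 150. ]
[304.  208.9] [295 199  19  20 298] [ 545.  -122.8   22. ] [ 543.6 -119.5   52. ] [ 538.9 -108.6  150. ]
[358.8 227.6] [349 218  20  20 315] [ 488.8 -297.6   22. ] [ 488.7 -290.    52. ] [ 488.6 -265.1  150. ]
```

View pics/top1.png

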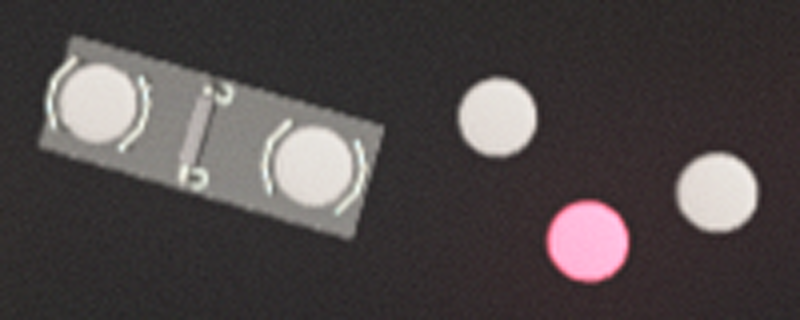

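View pics/scene1.png

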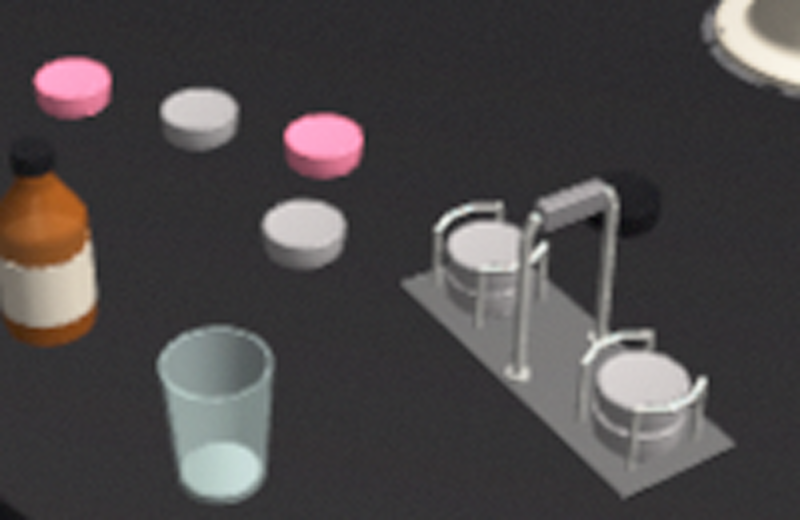

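```bash
python3 - <<'E'
from h import *
r=arm.get_image("top"); im=r["image"]
hsv=cv2.cvtColor(im,cv2.COLOR_RGB2HSV)
V=cv2.resize(hsv[...,2],None,fx=4,fy=4,interpolation=cv2.INTER_CUBIC); S=cv2.resize(hsv[...,1],None,fx=4,fy=4)
m=((V>165)&(S<70)).astype(np.uint8); k=np.zeros_like(m); k[4*180:4*260,4*180:4*390]=1; m*=k
m=cv2.morphologyEx(m,cv2.MORPH_OPEN,cv2.getStructuringElement(cv2.MORPH_ELLIPSE,(31,31)))
cs,_=cv2.findContours(m,cv2.RETR_EXTERNAL,cv2.CHAIN_APPROX_NONE)
for c in cs:
    e=cv2.fitEllipse(c); uv=((np.array(e[0])+.5)/4-.5)
    print(uv.round(2),np.round(e[1],1),plane(r,uv,22).round(1),plane(r,uv,52).round(1))
# plate
m=((V>85)&(S<90)).astype(np.uint8)*k; m[:,4*285:]=0
m=cv2.morphologyEx(m,cv2.MORPH_OPEN,np.ones((9,9)))
cs,_=cv2.findContours(m,cv2.RETR_EXTERNAL,cv2.CHAIN_APPROX_NONE)
c=max(cs,key=cv2.contourArea)
q=cv2.boxPoints(cv2.minAreaRect(c)); w=np.array([plane(r,(p+.5)/4-.5,8) for p in q]); print(w.round(1),w.mean(0).round(1))
for i in range(4): d=w[(i+1)%4]-w[i]; print(np.linalg.norm(d).round(1),np.degrees(np.arctan2(d[1],d[0])).round(2))
# handle: print crop of handle
save(r,"hand1.png",(215,195,250,235),14)
s=arm.get_image("scene"); save(s,"hand2.png",(262,185,302,255),8)
E
```

```text
[358.96 227.65] [75.2 77.4] [ 488.7 -298.    22. ] [ 488.7 -290.3   52. ]
[257.94 221.11] [78.4 80.6] [502.6  24.1  22. ] [502.2  23.8  52. ]
[304.02 208.83] [74.3 75.3] [ 545.1 -122.9   22. ] [ 543.7 -119.6   52. ]
[204.11 205.4 ] [76.7 78.8] [549.6 199.1  22. ] [548.  194.6  52. ]
[[514.4 256.7   8. ]
 [610.3 231.6   8. ]
 [536.9 -35.    8. ]
 [442.4  -8.7   8. ]] [526.  111.2   8. ]
99.2 -14.68
276.5 -105.4
98.1 164.44
275.0 74.81
```

View pics/hand1.png

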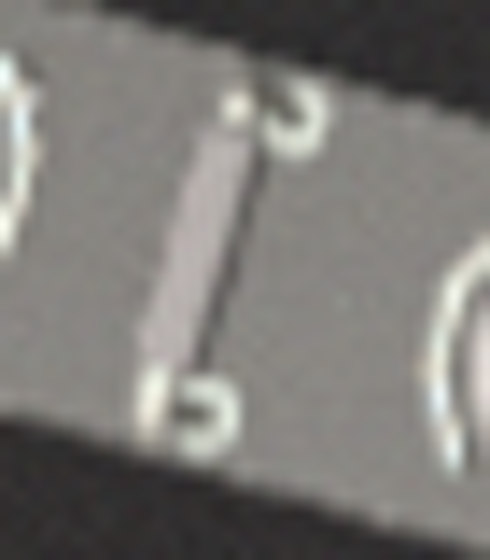

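View pics/hand2.png

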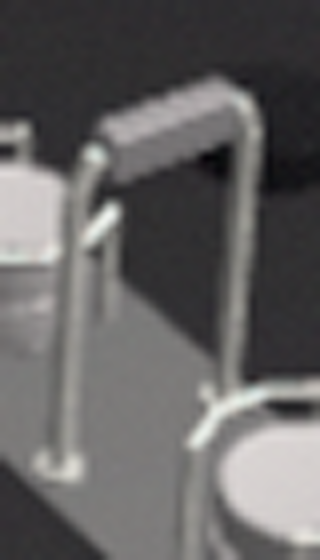

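Request:
step_arm(series=[[0.41,-0.95,0,0,0,-0.5],[0.41,-0.95,0,0,0,-0.5],[0.41,-0.95,0,0,0,-0.5],[0.41,-0.95,0,0,0,-0.5],[0.41,-0.95,0,0,0,-0.5],[0.41,-0.95,0,0,0,-0.5],[0.41,-0.95,0,0,0,-0.5],[0.41,-0.95,0,0,0,-0.5],[0.41,-0.95,0,0,0,-0.5],[0.41,-0.95,0,0,0,-0.5],[0.41,-0.95,0,0,0,-0.5],[0.41,-0.95,0,0,0,-0.5]], jaw=1)

```text
clock: 1.35
position: [404.3, 195.4, 231.6]
ee_rot: [0.83, -0.558, 0.0, -0.0]
contact_force: [-0.1, 0.2, -0.6]
gripper_width: 85.2
```

Request:
step_arm(series=[[0.353,-0.8,0,0,0,-0.416],[0.353,-0.8,0,0,0,-0.416],[0.353,-0.8,0,0,0,-0.416],[0.353,-0.8,0,0,0,-0.416],[0.353,-0.8,0,0,0,-0.416],[0.353,-0.8,0,0,0,-0.416],[0.353,-0.8,0,0,0,-0.416],[0.353,-0.8,0,0,0,-0.416],[0.353,-0.8,-0.15,0,0,-0.416],[0.353,-0.8,-0.15,0,0,-0.416],[0.353,-0.8,-0.15,0,0,-0.416],[0.353,-0.8,-0.15,0,0,-0.416]])

```text
clock: 2.35
position: [545.0, -122.2, 170.5]
ee_rot: [-0.609, 0.793, 0.001, -0.001]
contact_force: [0.3, -0.1, 1.0]
gripper_width: 85.4
```

```bash
python3 - <<'E'
from h import *
w=arm.get_image("wrist"); save(w,"w1.png")
s=arm.read_state();print(s["position"],s["ee_rot"],s["joints"])
print(proj(w,s["position"]),w["world_from_camera"].round(3))
t=arm.get_image("top")
for z in (140,150): print(plane(t,(228.6,212.7),z))
E
```

```text
[ 545.94927161 -121.92451775  172.1365257 ] [-6.09564806e-01  7.92736011e-01 -5.85156786e-04  1.48615108e-04] [ 7.04296960e-02  3.23900024e-01 -2.42731805e-01  9.62367905e-04
 -1.00327059e+00 -3.30719703e-01]
[249.29603617 251.97335854] [[-9.66000e-01 -2.47000e-01 -7.30000e-02  5.24948e+02]
 [ 2.58000e-01 -9.23000e-01 -2.86000e-01 -1.94274e+02]
 [ 3.00000e-03 -2.95000e-01  9.55000e-01  3.12343e+02]
 [ 0.00000e+00  0.00000e+00  0.00000e+00  1.00000e+00]]
[523.68451446 109.02977299 140.        ]
[523.35110878 108.17188639 150.        ]
```

View pics/w1.png

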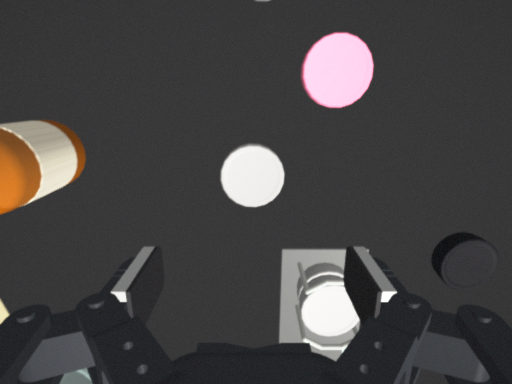

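The wrist view shows the first dish at (252,176). The -y pile is at (331,310), and a pink decoy is well away at (338,70).

```bash
cat >> h.py <<'E'
def blobs(r,thr=200,smax=40,z=(22,52),minA=400,op=5):
    im=r["image"];hsv=cv2.cvtColor(im,cv2.COLOR_RGB2HSV)
    m=((hsv[...,2]>thr)&(hsv[...,1]<smax)).astype(np.uint8)
    m=cv2.morphologyEx(m,cv2.MORPH_OPEN,cv2.getStructuringElement(cv2.MORPH_ELLIPSE,(op,op)))
    cs,_=cv2.findContours(m,cv2.RETR_EXTERNAL,cv2.CHAIN_APPROX_NONE)
    for c in cs:
        if cv2.contourArea(c)>minA:
            e=cv2.fitEllipse(c);print(np.round(e[0],1),np.round(e[1],1),[plane(r,e[0],q).round(1)[:2] for q in z])
E
python3 - <<'E'
from h import *
w=arm.get_image("wrist"); blobs(w,200,40,(22,52),400,25)
E
```

```text
[329.1 307.8] [49.6 54.1] [array([502.8,  47.3]), array([505.1,  22.6])]
[ 62.8 165.3] [32.7 38.8] [array([ 720.5, -178.5]), array([ 700.5, -180. ])]
[254.6 174.1] [58.9 61.1] [array([ 544. , -122.6]), array([ 542.1, -129.9])]
```

Request:
step_arm(series=[[0,0,-0.1,0,0,0],[0,0,-0.2,0,0,0],[0,0,-0.28,0,0,0],[0,0,-0.33,0,0,0],[0,0,-0.36,0,0,0],[0,0,-0.385,0,0,0],[0,0,-0.4,0,0,0],[0,0,-0.41,0,0,0],[0,0,-0.418,0,0,0],[0,0,-0.418,0,0,0],[0,0,-0.418,0,0,0]])

```text
clock: 3.42
position: [545.6, -122.8, 4.8]
ee_rot: [-0.609, 0.793, -0.0, 0.001]
contact_force: [-0.1, 0.1, -0.3]
gripper_width: 85.1
```

```bash
python3 - <<'E'
from h import *
w=arm.get_image("wrist"); save(w,"w2.png")
s=arm.read_state();print(s["position"],s["contact_force"])
E
```

```text
[ 545.56189733 -122.82032095    4.88336867] [ 0.47618596 -0.52759066 -0.10577313]
```

View pics/w2.png

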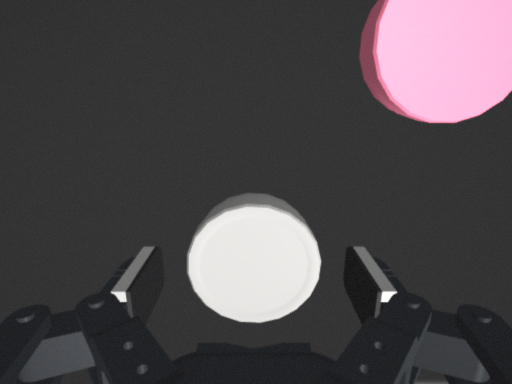

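The dish sits centred between the pads at (254,264).

```bash
python3 - <<'E'
from h import *
w=arm.get_image("wrist"); blobs(w,200,40,(22,),400,25); print(arm.read_state()["position"])
E
```

```text
[254.  263.9] [114.1 130.6] [array([ 543.6, -124.2])]
[ 545.50688783 -122.87001649    4.85163777]
```

Request:
step_arm(series=[[-0.003,-0.003,-0.005,0,0,0],[-0.003,-0.003,-0.005,0,0,0]])

```text
clock: 3.68
position: [543.5, -124.2, 2.1]
ee_rot: [-0.609, 0.794, 0.0, 0.0]
contact_force: [-0.6, -0.6, 0.4]
gripper_width: 85.7
```

Request:
step_arm(series=[[0,0,0,0,0,0],[0,0,0,0,0,0],[0,0,0,0,0,0],[0,0,0,0,0,0],[0,0,0,0,0,0],[0,0,0,0,0,0]], jaw=-1)

```text
clock: 4.18
position: [544.3, -124.1, 2.8]
ee_rot: [-0.609, 0.793, -0.0, 0.0]
contact_force: [-0.2, -1.2, 4.2]
gripper_width: 59.6
```

```bash
python3 - <<'E'
from h import *
w=arm.get_image("wrist"); save(w,"w3.png"); blobs(w,200,40,(22,),400,25)
s=arm.read_state();print(s["position"],s["contact_force"],s["gripper_width"])
E
```

```text
[254.2 269.6] [114.6 131.5] [array([ 542.7, -123.8])]
[ 544.36187642 -124.09332192    2.83283589] [-0.96521325  0.44023415  5.02714643] 59.91202710756796
```

View pics/w3.png

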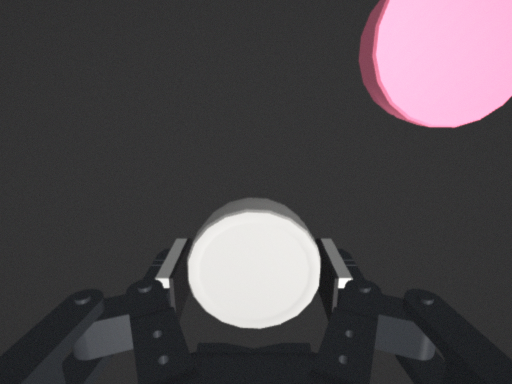

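Request:
step_arm(series=[[0,0,0.02,0,0,0],[0,0,0.06,0,0,0],[0,0,0.12,0,0,0],[0,0,0.2,0,0,0],[0,0,0.28,0,0,0],[0,0.05,0.36,0,0,0],[0,0.12,0.44,0,0,0],[0,0.2,0.5,0,0,0],[-0.02,0.28,0.55,0,0,0],[-0.03,0.37,0.575,0,0,0],[-0.04,0.46,0.575,0,0,0],[-0.047,0.54,0.575,0,0,0]])

```text
clock: 5.23
position: [524.3, 93.9, 233.3]
ee_rot: [-0.609, 0.793, 0.0, 0.001]
contact_force: [0.2, 0.3, 0.1]
gripper_width: 59.6
```

Request:
step_arm(series=[[0,0.03,0,0,0,0],[0,0.045,0,0,0,0],[0,0.045,0,0,0,0],[0,0.045,0,0,0,0],[0,0.045,0,0,0,0]])

```text
clock: 5.65
position: [524.9, 108.7, 231.8]
ee_rot: [-0.608, 0.794, 0.0, -0.0]
contact_force: [0.6, -0.1, -1.4]
gripper_width: 59.8
```

```bash
python3 - <<'E'
from h import *
w=arm.get_image("wrist"); save(w,"w4.png"); blobs(w,200,40,(22,52),400,15)
s=arm.read_state();print(s["position"],s["contact_force"],s["gripper_width"],s["ee_rot"])
E
```

```text
[254.2 269.5] [115.2 131.8] [array([558.8, 243.9]), array([554.1, 226.2])]
[ 37.9 134.7] [38.6 48.3] [array([748.3,  14.9]), array([727.5,  16.8])]
[252.9  81.7] [60.8 64.6] [array([500.9,  23.5]), array([501.2,  24.6])]
[524.98051126 108.63167714 231.88379994] [ 0.14569775  1.0157543  -0.32918616] 59.694511768739034 [-6.07995771e-01  7.93940171e-01  4.09353201e-05 -3.82843986e-04]
```

View pics/w4.png

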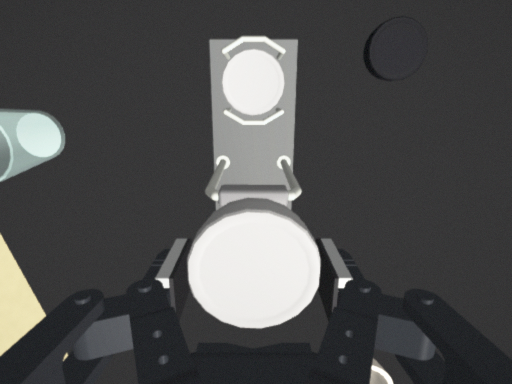

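Request:
step_arm(series=[[-0.02,-0.08,0,0,0,0],[-0.04,-0.15,-0.03,0,0,0],[-0.0565,-0.2,-0.1,0,0,0],[-0.0565,-0.215,-0.17,0,0,0],[-0.0565,-0.215,-0.24,0,0,0],[-0.0565,-0.215,-0.3,0,0,0],[-0.0565,-0.215,-0.33,0,0,0],[-0.0565,-0.215,-0.345,0,0,0],[-0.0565,-0.215,-0.345,0,0,0],[-0.0565,-0.215,-0.345,0,0,0]])

```text
clock: 6.53
position: [503.0, 23.5, 94.6]
ee_rot: [-0.609, 0.794, -0.0, 0.0]
contact_force: [0.3, 0.0, -0.5]
gripper_width: 60.1
```

```bash
python3 - <<'E'
from h import *
w=arm.get_image("wrist"); save(w,"w5.png")
t=arm.get_image("top"); save(t,"t5.png",(180,180,290,250),6)
t=arm.get_image("scene"); save(t,"s5.png",(220,150,340,280),5)
s=arm.read_state();print(s["position"],s["contact_force"],s["gripper_width"],s["ee_rot"])
E
```

```text
[503.26403037  24.09763557  95.33514725] [-0.26559964  0.82556896 -0.67540251] 59.61031329171939 [-6.08725688e-01  7.93379638e-01 -4.66375561e-04  1.25293884e-03]
```

View pics/w5.png

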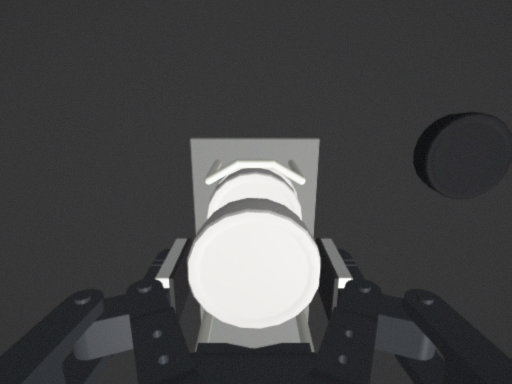

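View pics/s5.png

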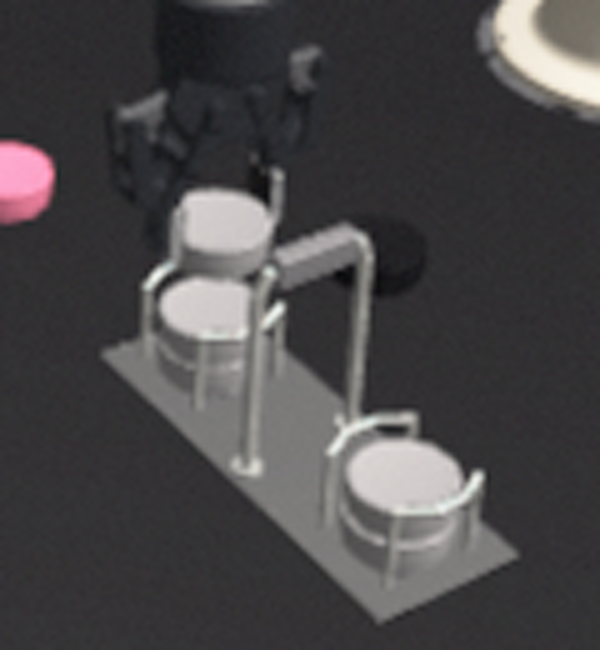

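The held dish hangs directly above the -y pile, centred at (254,267), with the pile and its wires visible at x≈254.

Request:
step_arm(series=[[0,0,-0.03,0,0,0],[0,0,-0.055,0,0,0],[0,0,-0.075,0,0,0],[0,0,-0.085,0,0,0],[0,0,-0.091,0,0,0],[0,0,-0.094,0,0,0],[0,0,-0.096,0,0,0],[0,0,-0.096,0,0,0]])

```text
clock: 7.35
position: [502.6, 24.0, 56.0]
ee_rot: [-0.609, 0.793, -0.0, 0.0]
contact_force: [0.2, -0.9, -0.7]
gripper_width: 60.2
```

Request:
step_arm(series=[[0,0,-0.002,0,0,0],[0,0,-0.003,0,0,0],[0,0,-0.004,0,0,0],[0,0,-0.004,0,0,0]])

```text
clock: 7.68
position: [502.6, 24.0, 54.8]
ee_rot: [-0.609, 0.793, -0.0, 0.0]
contact_force: [-2.8, 0.3, 4.8]
gripper_width: 59.8
```

Request:
step_arm(series=[[0,0,0,0,0,0],[0,0,0,0,0,0],[0,0,0,0,0,0],[0,0,0,0,0,0],[0,0,0,0,0,0]], jaw=0.8)

```text
clock: 8.1
position: [502.3, 23.9, 54.0]
ee_rot: [-0.609, 0.793, 0.0, -0.0]
contact_force: [1.9, 0.2, -1.2]
gripper_width: 76.8
```

```bash
python3 - <<'E'
from h import *
w=arm.get_image("wrist"); save(w,"w6.png"); blobs(w,200,40,(74,),400,25)
s=arm.read_state();print(s["position"],s["contact_force"],s["gripper_width"],s["ee_rot"])
E
```

```text
[253.8 271.1] [115.6 133.1] [array([501. ,  24.4])]
[502.34999609  23.93591661  54.00372879] [0.1366007  0.86684587 0.10330502] 76.60894278947585 [-6.08748282e-01  7.93363423e-01  2.38665619e-05 -8.22300919e-05]
```

View pics/w6.png

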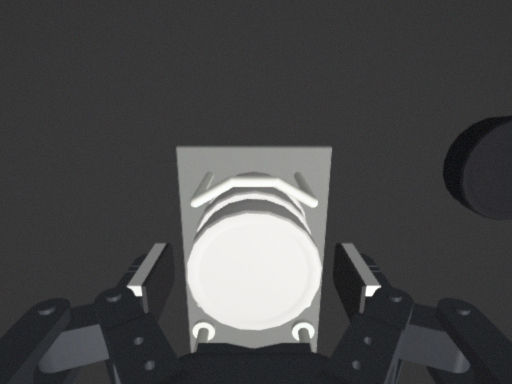

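The dish is on the pile, square, at (254,271), and the jaws have released it.

Request:
step_arm(series=[[0,0,0.05,0,0,0],[0,0,0.14,0,0,0],[0,-0.02,0.24,0,0,0],[0,-0.1,0.32,0,0,0],[-0.01,-0.2,0.34,0,0,0],[-0.02,-0.3,0.34,0,0,0],[-0.02,-0.4,0.34,0,0,0],[-0.03,-0.5,0.34,0,0,0],[-0.034,-0.6,0.34,0,0,0],[-0.034,-0.7,0.34,0,0,0],[-0.034,-0.77,0.33,0,0,0],[-0.034,-0.805,0.3,0,0,0]], jaw=1)

```text
clock: 9.15
position: [489.4, -301.7, 175.2]
ee_rot: [-0.608, 0.794, -0.002, 0.001]
contact_force: [0.1, -0.2, -0.5]
gripper_width: 85.7
```

Request:
step_arm(series=[[0,0,0,0,0,0],[0,0,0,0,0,0],[0,0,0,0,0,0],[0,0,0,0,0,0]])

```text
clock: 9.48
position: [489.1, -296.9, 174.4]
ee_rot: [-0.609, 0.793, -0.0, 0.0]
contact_force: [-0.4, -0.3, 0.6]
gripper_width: 85.4
```

```bash
python3 - <<'E'
from h import *
w=arm.get_image("wrist"); save(w,"w7.png"); blobs(w,190,40,(22,),400,25)
s=arm.read_state();print(s["position"],s["contact_force"],s["gripper_width"],s["ee_rot"])
E
```

```text
[313.2 253.3] [43.8 50.6] [array([ 448.6, -198.1])]
[253.3 173.3] [59. 61.] [array([ 487.5, -298.5])]
[ 489.23547554 -296.93104297  174.65200891] [-0.70085704  0.18913752  0.07610159] 85.3186733128121 [-6.09508582e-01  7.92779359e-01 -3.40131579e-04  2.44802129e-04]
```

View pics/w7.png

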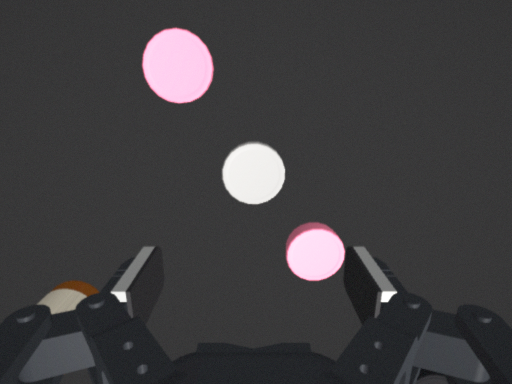

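The second dish is at (253,173), with pink decoys clear at (178,66) and (314,252).

Request:
step_arm(series=[[0,-0.001,-0.1,0,0,0],[0,-0.001,-0.2,0,0,0],[0,-0.001,-0.28,0,0,0],[0,-0.001,-0.33,0,0,0],[0,-0.001,-0.37,0,0,0],[0,-0.001,-0.395,0,0,0],[0,-0.001,-0.41,0,0,0],[0,-0.001,-0.42,0,0,0],[0,-0.001,-0.427,0,0,0],[0,-0.001,-0.43,0,0,0],[0,-0.001,-0.43,0,0,0]])

```text
clock: 10.45
position: [489.3, -298.5, 2.8]
ee_rot: [-0.609, 0.793, -0.001, 0.0]
contact_force: [-0.5, 0.3, 0.7]
gripper_width: 85.6
```

```bash
python3 - <<'E'
from h import *
w=arm.get_image("wrist"); blobs(w,190,40,(22,),400,25)
s=arm.read_state();print(s["position"],s["contact_force"],s["gripper_width"])
E
```

```text
[254.3 266.2] [116.1 133.1] [array([ 487.1, -300. ])]
[ 489.28234988 -298.60043004    2.86337662] [-0.24499707 -0.25897324 -0.2513702 ] 85.2587269147351
```

Request:
step_arm(series=[[-0.001,-0.003,0,0,0,0],[-0.001,-0.003,0,0,0,0]])

```text
clock: 10.67
position: [488.6, -299.9, 2.7]
ee_rot: [-0.609, 0.793, -0.0, 0.0]
contact_force: [-0.0, -1.0, -0.6]
gripper_width: 85.8
```

Request:
step_arm(series=[[0,0,0,0,0,0],[0,0,0,0,0,0],[0,0,0,0,0,0],[0,0,0,0,0,0],[0,0,0,0,0,0],[0,0,0,0,0,0]], jaw=-1)

```text
clock: 11.17
position: [488.9, -299.9, 2.9]
ee_rot: [-0.609, 0.793, -0.001, 0.0]
contact_force: [-0.4, 0.4, 5.5]
gripper_width: 59.5
```

```bash
python3 - <<'E'
from h import *
w=arm.get_image("wrist"); save(w,"w8.png"); blobs(w,190,40,(22,),400,25)
s=arm.read_state();print(s["position"],s["contact_force"],s["gripper_width"])
E
```

```text
[254.1 268.6] [115.4 132.1] [array([ 487.2, -300. ])]
[ 488.86652412 -299.87807467    2.91735192] [-0.91575256  0.10729809  5.94412977] 59.58818134704145
```

Request:
step_arm(series=[[0,0,0.02,0,0,0],[0,0,0.06,0,0,0],[0,0,0.12,0,0,0],[0,0.02,0.2,0,0,0],[0,0.06,0.28,0,0,0],[0,0.12,0.36,0,0,0],[0,0.19,0.43,0,0,0],[0,0.27,0.5,0,0,0],[0.02,0.36,0.55,0,0,0],[0.03,0.45,0.575,0,0,0],[0.04,0.54,0.575,0,0,0],[0.05,0.63,0.575,0,0,0]])

```text
clock: 12.22
position: [508.2, -45.8, 233.4]
ee_rot: [-0.609, 0.793, -0.0, 0.001]
contact_force: [1.0, -0.1, -1.7]
gripper_width: 60.0
```

Request:
step_arm(series=[[0.02,0.09,0,0,0,0],[0.03,0.18,0,0,0,0],[0.05,0.27,0,0,0,0],[0.07,0.36,0,0,0,0],[0.09,0.45,0,0,0,0],[0.11,0.54,0,0,0,0],[0.13,0.62,0,0,0,0],[0.145,0.68,0,0,0,0],[0.155,0.72,0,0,0,0],[0.155,0.72,0,0,0,0],[0.155,0.72,0,0,0,0],[0.155,0.72,0,0,0,0]])

```text
clock: 13.22
position: [569.9, 239.7, 231.8]
ee_rot: [-0.609, 0.793, 0.0, -0.001]
contact_force: [0.4, -0.1, -0.8]
gripper_width: 59.7
```

Request:
step_arm(series=[[0,0.1,0,0,0,0],[0,0.1,0,0,0,0],[0,0.1,0,0,0,0],[0,0.1,0,0,0,0]])

```text
clock: 13.55
position: [570.1, 279.4, 232.2]
ee_rot: [-0.609, 0.794, 0.0, -0.0]
contact_force: [0.3, -0.8, -1.0]
gripper_width: 59.9
```

```bash
python3 - <<'E'
from h import *
w=arm.get_image("wrist"); save(w,"w9.png"); blobs(w,190,40,(52,74),400,15)
s=arm.read_state();print(s["position"],s["contact_force"],s["gripper_width"],s["ee_rot"])
E
```

```text
[373.2 253.1] [25.2 46.1] [array([460.7, 412.3]), array([466.7, 398.3])]
[254.1 268.4] [115.7 132. ] [array([599. , 395.8]), array([595.7, 382.9])]
[252.7  81.8] [61.1 64.9] [array([546.7, 195.4]), array([546.9, 196.2])]
[570.19345556 279.19316222 232.2646622 ] [-0.2040018  -0.36349773 -0.67394813] 59.657835082751944 [-6.08340294e-01  7.93676287e-01  2.76167535e-05 -1.91010549e-04]
```

View pics/w9.png

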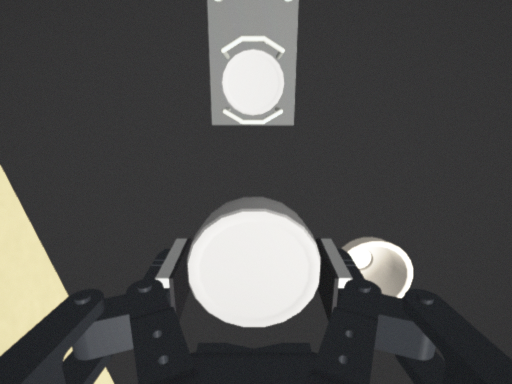

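The +y pile is at (253,82) between its wires, and the dish is held straight.

Request:
step_arm(series=[[-0.02,-0.08,0,0,0,0],[-0.04,-0.15,-0.03,0,0,0],[-0.056,-0.2,-0.1,0,0,0],[-0.056,-0.2135,-0.17,0,0,0],[-0.056,-0.2135,-0.24,0,0,0],[-0.056,-0.2135,-0.3,0,0,0],[-0.056,-0.2135,-0.33,0,0,0],[-0.056,-0.2135,-0.345,0,0,0],[-0.056,-0.2135,-0.345,0,0,0],[-0.056,-0.2135,-0.345,0,0,0]])

```text
clock: 14.43
position: [548.5, 194.7, 94.9]
ee_rot: [-0.609, 0.793, -0.0, 0.001]
contact_force: [-0.1, 0.4, -0.7]
gripper_width: 59.4
```

```bash
python3 - <<'E'
from h import *
w=arm.get_image("wrist"); save(w,"w10.png")
t=arm.get_image("scene"); save(t,"s10.png",(220,150,340,280),5)
s=arm.read_state();print(s["position"],s["contact_force"],s["gripper_width"],s["ee_rot"])
E
```

```text
[548.88514051 195.23268374  95.63268098] [0.51509627 0.38441886 0.31240879] 59.96338452285648 [-6.08741575e-01  7.93367220e-01 -2.20349816e-04  1.44950485e-03]
```

View pics/w10.png

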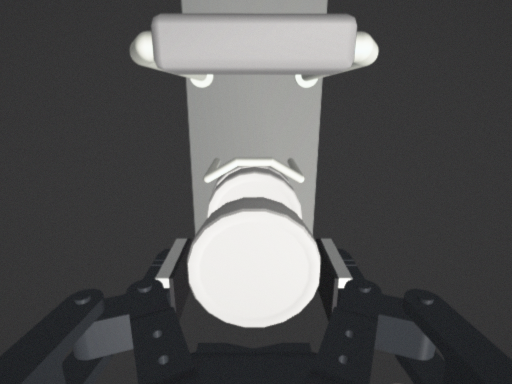

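View pics/s10.png

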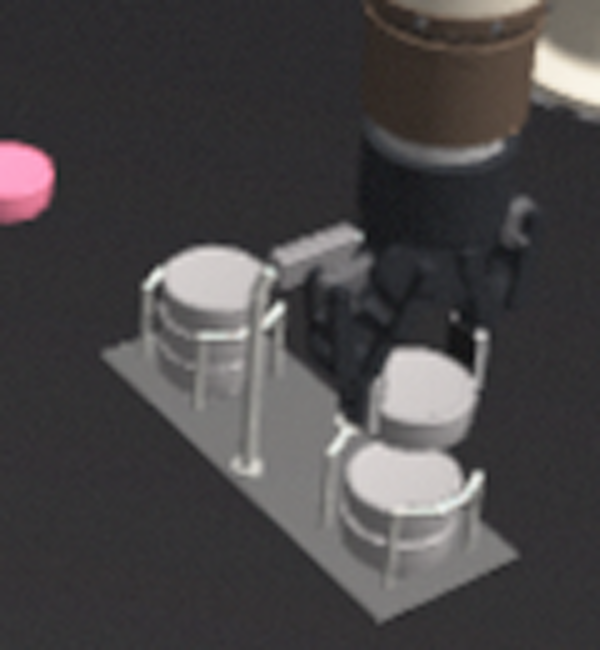

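The dish is centred over the +y pile at x≈254, in line with the handle at (254,44). The first pile looks square.

Request:
step_arm(series=[[0,0,-0.03,0,0,0],[0,0,-0.055,0,0,0],[0,0,-0.075,0,0,0],[0,0,-0.085,0,0,0],[0,0,-0.091,0,0,0],[0,0,-0.094,0,0,0],[0,0,-0.096,0,0,0],[0,0,-0.096,0,0,0]])

```text
clock: 15.2
position: [548.1, 195.1, 55.9]
ee_rot: [-0.609, 0.793, -0.0, 0.0]
contact_force: [0.3, 0.3, 0.3]
gripper_width: 59.5
```

Request:
step_arm(series=[[0,0,-0.002,0,0,0],[0,0,-0.003,0,0,0],[0,0,-0.004,0,0,0],[0,0,-0.004,0,0,0]])

```text
clock: 15.53
position: [548.2, 195.1, 54.9]
ee_rot: [-0.609, 0.793, -0.0, 0.0]
contact_force: [-1.7, -0.9, 4.6]
gripper_width: 59.7
```

Request:
step_arm(series=[[0,0,0,0,0,0],[0,0,0,0,0,0],[0,0,0,0,0,0],[0,0,0,0,0,0],[0,0,0,0,0,0]], jaw=0.8)

```text
clock: 15.95
position: [547.9, 194.9, 53.9]
ee_rot: [-0.609, 0.793, 0.0, -0.0]
contact_force: [-1.0, -0.1, 1.0]
gripper_width: 76.4
```

Request:
step_arm(series=[[0,0,0.02,0,0,0],[0,0,0.06,0,0,0],[0,0,0.14,0,0,0],[0,0,0.24,0,0,0],[0,0,0.34,0,0,0],[0.03,0.06,0.42,0,0,0],[0.03,0.12,0.45,0,0,0],[0.03,0.12,0.45,0,0,0],[0.03,0.12,0.45,0,0,0],[0.03,0.12,0.45,0,0,0]])

```text
clock: 16.78
position: [559.2, 242.5, 233.4]
ee_rot: [-0.609, 0.793, 0.0, -0.001]
contact_force: [-0.6, -0.7, 0.6]
gripper_width: 76.9
```

```bash
python3 - <<'E'
from h import *
w=arm.get_image("wrist"); save(w,"w11.png"); blobs(w,190,40,(74,),400,15)
t=arm.get_image("top"); save(t,"t11.png",(180,180,290,250),6); 
s=arm.read_state();print(s["position"],s["contact_force"],s["gripper_width"],s["ee_rot"])
E
```

```text
[251.8 126.5] [62.3 69.1] [array([547.1, 197.7])]
[16.9 13.1] [31.6 39.6] [array([717.5,  52.6])]
[559.23136255 241.92044716 232.90361456] [-0.62109176 -0.42936711 -0.08564747] 77.3252771063992 [-6.08495387e-01  7.93556079e-01  7.54632018e-05 -1.45193141e-03]
```

View pics/w11.png

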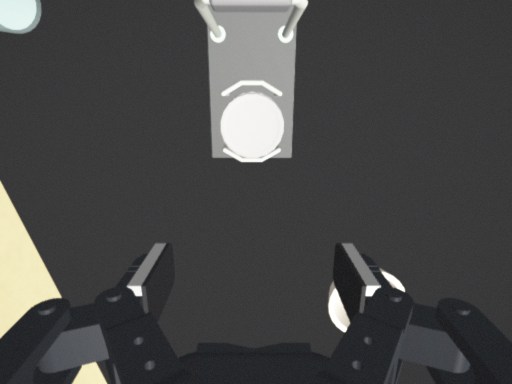

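View pics/t11.png

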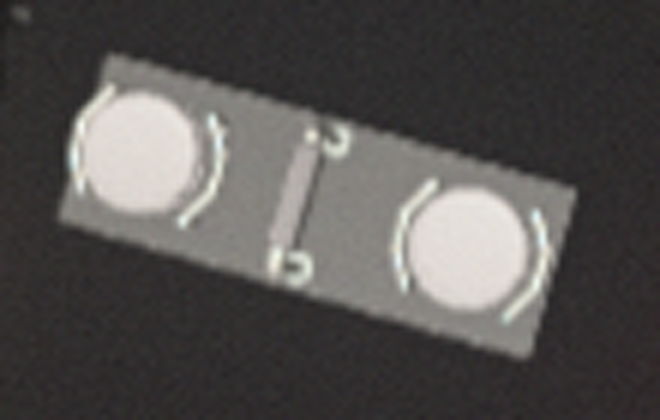

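Both piles now carry three dishes. In the top crop they sit within their wires at (139,151) and (467,248). I'll measure how square they are.

```bash
python3 - <<'E'
from h import *
r=arm.get_image("top"); hsv=cv2.cvtColor(r["image"],cv2.COLOR_RGB2HSV)
V=cv2.resize(hsv[...,2],None,fx=4,fy=4,interpolation=cv2.INTER_CUBIC); S=cv2.resize(hsv[...,1],None,fx=4,fy=4)
m=((V>175)&(S<70)).astype(np.uint8); k=np.zeros_like(m); k[4*180:4*260,4*180:4*285]=1; m*=k
for o in (31,45,61):
  mm=cv2.morphologyEx(m,cv2.MORPH_OPEN,cv2.getStructuringElement(cv2.MORPH_ELLIPSE,(o,o)))
  cs,_=cv2.findContours(mm,cv2.RETR_EXTERNAL,cv2.CHAIN_APPROX_NONE)
  for c in cs:
    e=cv2.fitEllipse(c); uv=((np.array(e[0])+.5)/4-.5)
    print(o,uv.round(2),np.round(e[1],1),plane(r,uv,74).round(1))
w=arm.get_image("wrist"); blobs(w,215,40,(74,),400,35)
save(w,"w12.png",(190,0,320,180),4)
E
```

```text
31 [257.46 220.98] [78.5 80.1] [502.3  25.1  74. ]
31 [202.08 204.84] [78.  84.9] [548.5 197.6  74. ]
45 [257.44 220.98] [78.2 79.9] [502.3  25.2  74. ]
45 [202.12 204.81] [77.7 84.1] [548.6 197.5  74. ]
61 [257.45 220.98] [77.8 79.4] [502.3  25.2  74. ]
61 [202.22 204.84] [77.3 82.3] [548.5 197.2  74. ]
[252.1 126.3] [62.2 63.3] [array([546.9, 196.9])]
[16.7 13.3] [32.2 39.1] [array([717.6,  52. ])]
```

View pics/w12.png

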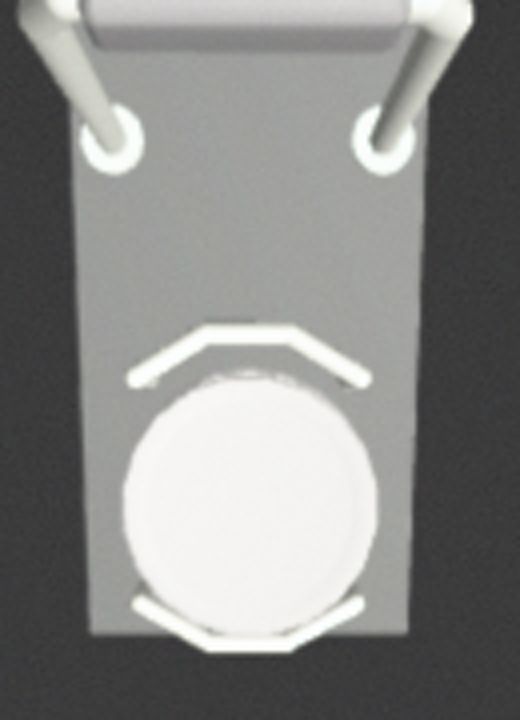

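```bash
python3 - <<'E'
from h import *
w=arm.get_image("wrist"); u=np.array([.259,.966,0])
c=np.array([546.6,195.2,0])
for z in (52,74):
    p=lambda s:(proj(w,c+s*u+[0,0,z])-[190,0])*4
    print(z,p(-31),p(31),p(-29),p(33))
print([((proj(w,c+s*u+[0,0,61])-[190,0])*4).round(1) for s in (-36.5,-41.5,36.5,41.5)])
g=cv2.cvtColor(w["image"],cv2.COLOR_RGB2GRAY)
print(g[70:170,250:256].mean(1).round().astype(int))
E
```

```text
52 [248.48082647 361.25001514] [248.91098439 609.98533555] [248.4955     369.73486588] [248.9240575  617.54475598]
74 [248.29505469 359.74869935] [248.76606342 625.74663703] [248.31118573 368.85855751] [248.78031746 633.7964797 ]
[array([248.4, 336.5]), array([248.3, 314.3]), array([248.9, 637.4]), array([248.9, 656.6])]
[159 160 160 160 159 160 160 160 159 160 176 225 248 252 251 235 164 159
 161 160 160 166 190 211 215 243 246 246 246 245 245 244 244 244 244 244
 244 244 244 244 244 244 244 244 244 244 244 244 244 244 244 244 244 244
 244 244 244 244 244 244 244 244 244 244 244 243 244 243 243 243 243 243
 244 244 243 243 244 243 243 244 244 243 243 243 243 243 243 238 229 242
 252 249 200  89  59  60  60  60  59  58]
```

Request:
step_arm(series=[[0.017,0.06,0,0,0,0],[0.017,0.06,0,0,0,0],[0.017,0.06,0,0,0,0],[0.017,0.06,0,0,0,0],[0.017,0.06,0,0,0,0]])

```text
clock: 17.45
position: [566.6, 266.4, 233.9]
ee_rot: [-0.609, 0.793, -0.0, -0.0]
contact_force: [-0.4, -0.0, -0.6]
gripper_width: 76.8
```

```bash
python3 - <<'E'
from h import *
w=arm.get_image("wrist"); save(w,"w13.png",(190,20,320,150),4); blobs(w,225,40,(74,),400,35)
print(w["world_from_camera"][:3,3],arm.read_state()["position"])
g=cv2.cvtColor(w["image"],cv2.COLOR_RGB2GRAY)
print(g[25:140,249:256].mean(1).round().astype(int))
s=arm.get_image("scene"); save(s,"s13.png",(240,190,330,270),7)
E
```

```text
[252.9  98.1] [62.9 65.9] [array([546.9, 196.9])]
[546.09845139 194.2875294  375.69646266] [566.64117432 266.35596881 234.06822279]
[157 158 158 157 158 158 158 159 159 158 158 159 159 159 159 158 159 159
 158 158 158 159 158 159 159 160 173 215 247 252 252 244 200 163 159 158
 159 159 163 188 229 245 246 246 246 245 245 245 245 245 245 245 245 245
 245 244 245 244 245 245 244 245 245 244 245 245 245 245 245 244 245 245
 244 244 245 244 245 245 245 245 245 245 245 245 244 245 244 244 244 245
 244 244 244 245 245 244 245 244 244 244 245 245 244 244 244 243 237 216
 204 243 252 252 235 106  60]
```

View pics/w13.png

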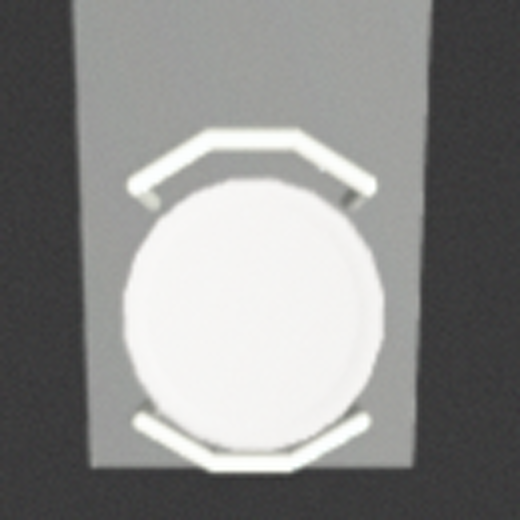

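View pics/s13.png

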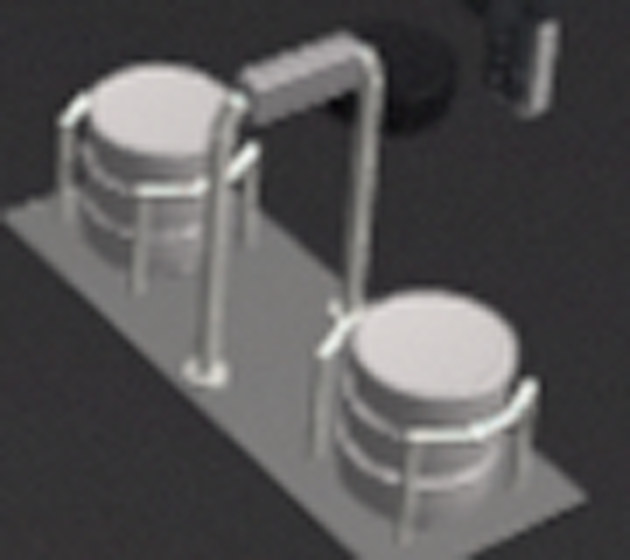

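```bash
cat > g.py <<'E'
from h import *
u=np.array([.259,.966])
def gaps(im,T,K,zd,c,cols,ref):
    r={"camera_matrix":K,"world_from_camera":T}
    g=cv2.cvtColor(im,cv2.COLOR_RGB2GRAY).astype(float)[:,cols[0]:cols[1]].mean(1)
    d=np.diff(g); uc=(cols[0]+cols[1]-1)/2
    out=[]
    for v in range(len(d)):
        if v<150 and abs(d[v])>12: out.append((v+.5,round(d[v]),round(float((plane(r,(uc,v+.5),zd)[:2]-ref)@u),1),round(float((plane(r,(uc,v+.5),61)[:2]-ref)@u),1)))
    for o in out: print(o)
E
python3 - <<'E'
from g import *
w=arm.get_image("wrist");p0=arm.read_state()["position"];T0=w["world_from_camera"];K=w["camera_matrix"]
def T(p): t=T0.copy(); t[:3,3]+=np.array(p)-p0; return t
rd=lambda f:cv2.cvtColor(cv2.imread("pics/"+f),cv2.COLOR_BGR2RGB)
print("now (v,dI, s at z74, s at z61)");gaps(w["image"],T0,K,74,0,(249,256),np.array([547,195.]))
print("w9 dish2");gaps(rd("w9.png"),T([570.19,279.19,232.26]),K,52,0,(249,256),np.array([547,195.]))
print("w4 dish4");gaps(rd("w4.png"),T([524.98,108.63,231.88]),K,52,0,(249,256),np.array([501.2,24.6]))
E
```

```text
now (v,dI, s at z74, s at z61)
(50.5, 17, -38.7, -40.4)
(51.5, 48, -37.9, -39.5)
(52.5, 24, -37.1, -38.7)
(56.5, -53, -33.8, -35.2)
(57.5, -25, -33.0, -34.4)
(63.5, 34, -28.0, -29.1)
(64.5, 38, -27.1, -28.3)
(131.5, -33, 32.7, 34.1)
(132.5, 14, 33.6, 35.1)
(133.5, 33, 34.6, 36.1)
(136.5, -55, 37.5, 39.1)
(137.5, -107, 38.4, 40.1)
(138.5, -26, 39.4, 41.1)
w9 dish2
(34.5, 22, -41.9, -40.4)
(35.5, 54, -41.0, -39.5)
(36.5, 22, -40.2, -38.7)
(39.5, -12, -37.6, -36.2)
(40.5, -41, -36.7, -35.4)
(41.5, -41, -35.9, -34.5)
(48.5, 37, -29.8, -28.7)
(49.5, 39, -29.0, -27.8)
(113.5, -15, 30.2, 29.7)
(114.5, -47, 31.2, 30.6)
(115.5, -20, 32.1, 31.6)
(118.5, 21, 35.1, 34.5)
(119.5, 56, 36.1, 35.4)
(120.5, 21, 37.1, 36.4)
(123.5, -68, 40.1, 39.3)
(124.5, -69, 41.1, 40.3)
(125.5, -41, 42.1, 41.2)
w4 dish4
(34.5, 33, -41.8, -40.3)
(35.5, 75, -41.0, -39.5)
(36.5, 64, -40.1, -38.6)
(37.5, 16, -39.3, -37.8)
(40.5, -21, -36.7, -35.3)
(41.5, -55, -35.8, -34.5)
(48.5, 35, -29.8, -28.6)
(49.5, 36, -28.9, -27.8)
(113.5, -14, 30.2, 29.7)
(114.5, -43, 31.1, 30.6)
(115.5, -17, 32.1, 31.6)
(119.5, 26, 36.1, 35.4)
(120.5, 49, 37.1, 36.4)
(121.5, 14, 38.0, 37.3)
(123.5, -13, 40.0, 39.3)
(124.5, -66, 41.0, 40.2)
```

Request:
step_arm(series=[[-0.03,-0.1,0,0,0,0],[-0.06,-0.2,0,0,0,0],[-0.08,-0.3,0,0,0,0],[-0.105,-0.38,0,0,0,0],[-0.114,-0.4275,0,0,0,0],[-0.114,-0.4275,0,0,0,0],[-0.114,-0.4275,0,0,0,0],[-0.114,-0.4275,0,0,0,0]])

```text
clock: 18.27
position: [521.5, 96.3, 234.4]
ee_rot: [-0.609, 0.793, -0.0, 0.0]
contact_force: [-0.0, 0.3, -0.2]
gripper_width: 76.1
```

```bash
python3 - <<'E'
from g import *
w=arm.get_image("wrist");T0=w["world_from_camera"];K=w["camera_matrix"]; save(w,"w14.png")
print(arm.read_state()["position"])
gaps(w["image"],T0,K,74,0,(249,256),np.array([501.2,24.6])); blobs(w,225,40,(74,),400,35)
E
```

```text
[521.56478922  96.64350475 234.20279523]
(49.5, 12, -39.0, -40.7)
(50.5, 65, -38.2, -39.8)
(51.5, 84, -37.4, -39.0)
(52.5, 28, -36.6, -38.1)
(56.5, -48, -33.3, -34.7)
(57.5, -24, -32.5, -33.8)
(62.5, 20, -28.3, -29.5)
(63.5, 40, -27.4, -28.6)
(64.5, 14, -26.6, -27.7)
(130.5, -24, 32.3, 33.7)
(131.5, -40, 33.3, 34.7)
(132.5, 39, 34.2, 35.7)
(133.5, 34, 35.2, 36.7)
(136.5, -28, 38.0, 39.7)
(137.5, -46, 39.0, 40.7)
[253.7 264.3] [46.1 53.3] [array([546.7, 196.3])]
[ 42.1 144.9] [37.4 45.3] [array([711.7,  15.9])]
[253.5  97.2] [63.2 65.8] [array([501.3,  26.3])]
```

View pics/w14.png

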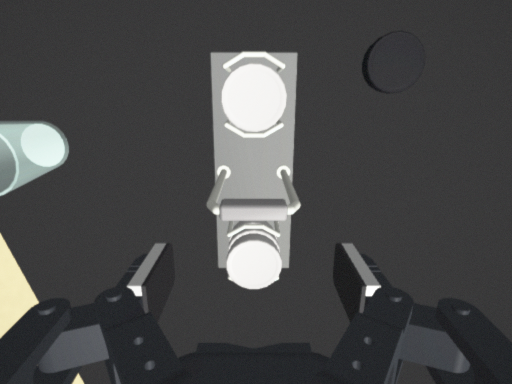

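Both top dishes sit about 2 mm to the +y side of the wires' middle, with neither touching a wire, which is close enough. Next I turn the gripper a quarter turn over the handle, seen at (254,209).

Request:
step_arm(series=[[0.01,0.0325,0,0,0,0.5],[0.01,0.0325,0,0,0,0.5],[0.01,0.0325,0,0,0,0.5],[0.01,0.0325,0,0,0,0.5],[0.01,0.0325,0,0,0,0.5],[0.01,0.0325,0,0,0,0.5],[0.01,0.0325,0,0,0,0.5]], jaw=1)

```text
clock: 18.9
position: [525.5, 110.3, 233.7]
ee_rot: [0.868, -0.497, -0.0, 0.0]
contact_force: [0.3, 0.3, -0.2]
gripper_width: 85.2
```

Request:
step_arm(series=[[0,0,0,0,0,0.5],[0,0,0,0,0,0.5],[0,0,0,0,0,0.5],[0,0,0,0,0,0.5],[0,0,0,0,0,0.5],[0,0,0,0,0,0.5],[0,0,0,0,0,0.5],[0,0,0,0,0,0.5],[0,0,0,0,0,0.5],[0,0,0,0,0,0.5]])

```text
clock: 19.73
position: [525.3, 109.6, 233.9]
ee_rot: [0.991, -0.131, -0.0, 0.0]
contact_force: [1.2, 0.1, -0.5]
gripper_width: 85.3
```

```bash
python3 - <<'E'
from g import *
w=arm.get_image("wrist"); save(w,"w15.png")
s=arm.read_state(); print(s["position"],s["ee_rot"],s["joints"].round(2)); R=2*np.degrees(np.arctan2(s["ee_rot"][1],s["ee_rot"][0])); print("tool x yaw",R)
E
```

```text
[525.27299998 109.43392516 233.96372193] [ 9.91432386e-01 -1.30620882e-01 -7.45558033e-05  6.01479133e-05] [ 0.51  0.23 -0.2   0.   -1.13  0.8 ]
tool x yaw -15.010944382450893
```

View pics/w15.png

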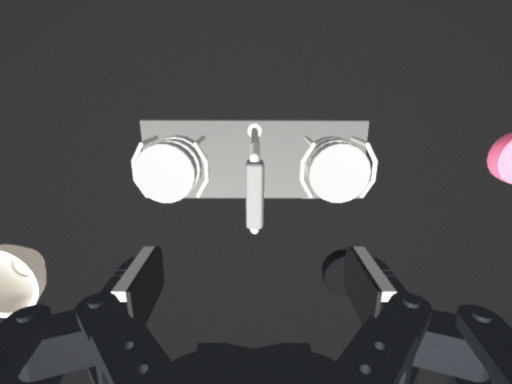

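```bash
python3 - <<'E'
from g import *
w=arm.get_image("wrist"); g=cv2.cvtColor(w["image"],cv2.COLOR_RGB2GRAY).astype(int)
print(g[180:215,238:274].mean(0).round().astype(int)); print(g[150:245,252:258].mean(1).round().astype(int))
for uv in ((246.5,195),(264,195),(255.3,162),(255.3,228)):
    print(uv,plane(w,uv,150).round(1))
s=arm.read_state()["position"];print(s,proj(w,[s[0],s[1],150]))
blobs(w,225,40,(74,),400,35)
E
```

```text
[130 130 129 130 130 129 130 147 195 219 224 227 228 227 228 227 227 227
 227 226 226 224 212 182 150 121 129 129 129 129 129 129 129 129 129 129]
[152 152 155 174 209 232 244 249 251 251 251 242 149 119 143 173 201 222
 225 226 226 226 226 226 226 226 226 226 226 226 226 227 226 226 226 226
 227 227 227 227 227 227 227 226 226 227 227 227 227 227 227 227 227 227
 228 227 227 227 227 227 228 228 228 227 227 228 228 228 228 228 228 228
 228 228 228 228 228 227 239 248 250 249 242 213 109  68  66  65  66  66
  64  66  65  66  64]
(246.5, 195) [528.1 114.9 150. ]
(264, 195) [524.6 101.9 150. ]
(255.3, 162) [551.1 101.8 150. ]
(255.3, 228) [499.8 115.4 150. ]
[525.24139851 109.30330728 233.97944871] [254.46883082 196.60810678]
[163.1 173.2] [55.1 61.8] [array([548.4, 197.4])]
[339.4 173. ] [55.8 61.3] [array([502.9,  27.2])]
```

The bar, centred at (254,196), lines up with the TCP. From this view both top dishes sit about 2–3 mm towards +y, with their midpoint at x≈251 against a plate centre of 254. There is plenty of time, so I'll regrip each one and move it 2 mm back.

Request:
step_arm(series=[[0.057,0.215,0,0,0,-1],[0.057,0.215,0,0,0,-1],[0.057,0.215,0,0,0,-1],[0.057,0.215,0,0,0,-1],[0.057,0.215,0,0,0,-1],[0.057,0.215,0,0,0,-1],[0.057,0.215,0,0,0,-1],[0.057,0.215,0,0,0,-1],[0.057,0.215,0,0,0,-1],[0.057,0.215,0,0,0,-1],[0.057,0.215,0,0,0,-1],[0.057,0.215,0,0,0,-1]], jaw=1)

```text
clock: 20.83
position: [548.0, 195.0, 234.1]
ee_rot: [-0.634, 0.773, 0.0, -0.0]
contact_force: [0.7, -0.1, -0.1]
gripper_width: 85.4
```

Request:
step_arm(series=[[0,0,0,0,0,-0.0455],[0,0,-0.08,0,0,-0.0455],[0,0,-0.16,0,0,-0.0455],[0,0,-0.24,0,0,-0.0455],[0,0,-0.3,0,0,-0.0455],[0,0,-0.3,0,0,-0.0455],[0,0,-0.3,0,0,-0.0455]])

```text
clock: 21.42
position: [547.8, 194.6, 113.4]
ee_rot: [-0.609, 0.794, -0.0, -0.001]
contact_force: [1.2, -0.2, 1.0]
gripper_width: 85.1
```

```bash
python3 - <<'E'
from g import *
w=arm.get_image("wrist"); save(w,"w16.png")
s=arm.read_state(); print(s["position"],s["ee_rot"]); blobs(w,225,40,(74,),400,35)
E
```

```text
[548.92226691 195.35653368 115.15443162] [-6.08678831e-01  7.93416326e-01 -4.33832497e-04  6.53211439e-04]
[252.9 222. ] [86.1 94.6] [array([547.2, 196.3])]
```

View pics/w16.png

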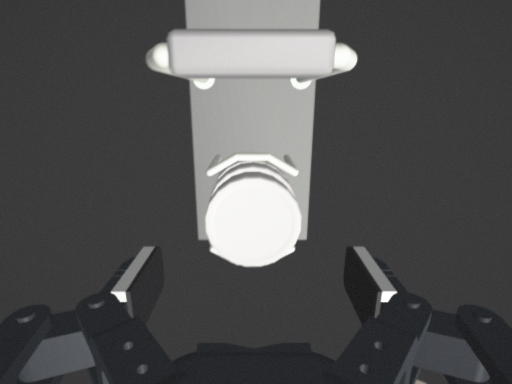

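The +y pile's top dish is at (253,222), centred between the open fingers.

Request:
step_arm(series=[[0,0,-0.06,0,0,0],[0,0,-0.1,0,0,0],[0,0,-0.13,0,0,0],[0,0,-0.147,0,0,0],[0,0,-0.149,0,0,0],[0,0,-0.149,0,0,0]])

```text
clock: 21.97
position: [549.0, 195.5, 55.9]
ee_rot: [-0.609, 0.793, -0.0, 0.001]
contact_force: [-0.0, 0.3, 0.9]
gripper_width: 85.1
```

Request:
step_arm(series=[[0,0,0,0,0,0],[0,0,0,0,0,0],[0,0,0,0,0,0],[0,0,0,0,0,0],[0,0,0,0,0,0],[0,0,0,0,0,0]], jaw=-1)

```text
clock: 22.47
position: [549.2, 195.6, 56.5]
ee_rot: [-0.609, 0.793, -0.0, 0.002]
contact_force: [-0.4, -0.4, 6.1]
gripper_width: 59.8
```

Request:
step_arm(series=[[0,0,0.005,0,0,0],[0,0,0.01,0,0,0],[0,0,0.01,0,0,0],[-0.0013,-0.005,0.01,0,0,0],[-0.0013,-0.005,0.01,0,0,0],[-0.0013,-0.005,0.006,0,0,0],[-0.0013,-0.005,0.002,0,0,0],[-0.0013,-0.005,0,0,0,0],[-0.0013,-0.005,0,0,0,0]])

```text
clock: 23.22
position: [547.5, 192.8, 56.5]
ee_rot: [-0.609, 0.793, -0.0, -0.0]
contact_force: [-4.8, -2.3, 11.9]
gripper_width: 59.7
```

Request:
step_arm(series=[[0,0,0,0,0,0],[0,0,0,0,0,0],[0,0,0,0,0,0],[0,0,0,0,0,0],[0,0,0,0,0,0]], jaw=0.8)

```text
clock: 23.63
position: [547.4, 192.9, 54.2]
ee_rot: [-0.608, 0.794, 0.0, -0.0]
contact_force: [0.7, 0.3, 0.5]
gripper_width: 77.1
```

Request:
step_arm(series=[[0,0,0.02,0,0,0],[0,0,0.08,0,0,0],[0,0,0.18,0,0,0],[0,0,0.28,0,0,0],[0.015,0.06,0.38,0,0,0],[0.03,0.12,0.45,0,0,0],[0.047,0.18,0.45,0,0,0],[0.047,0.18,0.45,0,0,0],[0.047,0.18,0.45,0,0,0],[0.047,0.18,0.45,0,0,0]])

```text
clock: 24.47
position: [565.6, 264.5, 234.0]
ee_rot: [-0.609, 0.794, 0.0, -0.001]
contact_force: [0.1, -0.4, -0.4]
gripper_width: 76.7
```

```bash
python3 - <<'E'
from g import *
w=arm.get_image("wrist");T0=w["world_from_camera"];K=w["camera_matrix"]; save(w,"w17.png",(190,20,320,150),4)
print(arm.read_state()["position"],T0[:3,3])
gaps(w["image"],T0,K,74,0,(249,256),np.array([547,195.])); blobs(w,225,40,(74,),400,35)
E
```

```text
[565.62341038 264.07169958 233.84332639] [545.25162329 192.45907502 375.82656979]
(53.5, 28, -38.6, -40.2)
(54.5, 49, -37.8, -39.3)
(55.5, 12, -37.0, -38.4)
(58.5, -20, -34.5, -35.8)
(59.5, -61, -33.7, -35.0)
(62.5, 13, -31.2, -32.4)
(63.5, 44, -30.3, -31.5)
(64.5, 27, -29.5, -30.6)
(130.5, -15, 29.4, 30.8)
(131.5, -52, 30.3, 31.8)
(132.5, -15, 31.3, 32.8)
(134.5, 36, 33.2, 34.7)
(135.5, 45, 34.1, 35.7)
(138.5, -21, 37.0, 38.7)
(139.5, -128, 38.0, 39.7)
(140.5, -42, 38.9, 40.7)
[252.4  97.7] [63.3 65.8] [array([546.2, 194.4])]
```

View pics/w17.png

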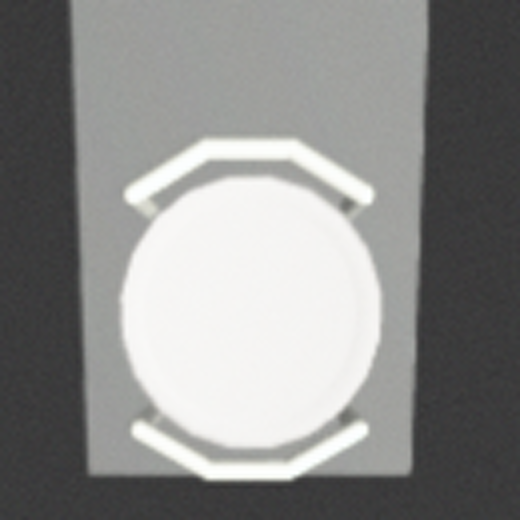

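The +y dish now has equal gaps to both wires. I'll do the same at the -y pile.

Request:
step_arm(series=[[-0.025,-0.1,0,0,0,0],[-0.05,-0.2,0,0,0,0],[-0.08,-0.3,0,0,0,0],[-0.11,-0.4,0,0,0,0],[-0.135,-0.5,0,0,0,0],[-0.155,-0.58,0,0,0,0],[-0.16,-0.6025,0,0,0,0],[-0.16,-0.6025,-0.08,0,0,0],[-0.16,-0.6025,-0.17,0,0,0],[-0.16,-0.6025,-0.26,0,0,0],[-0.16,-0.6025,-0.3,0,0,0],[-0.16,-0.6025,-0.3,0,0,0]], jaw=1)

```text
clock: 25.52
position: [498.7, 22.4, 110.3]
ee_rot: [-0.608, 0.794, 0.002, -0.005]
contact_force: [-0.8, 0.2, -0.3]
gripper_width: 85.5
```

Request:
step_arm(series=[[0,0,0,0,0,0],[0,0,-0.04,0,0,0],[0,0,-0.09,0,0,0],[0,0,-0.13,0,0,0],[0,0,-0.148,0,0,0],[0,0,-0.15,0,0,0],[0,0,-0.15,0,0,0],[0,0,-0.15,0,0,0]])

```text
clock: 26.18
position: [503.5, 24.3, 56.0]
ee_rot: [-0.609, 0.793, -0.001, 0.001]
contact_force: [1.3, 0.4, -0.4]
gripper_width: 85.6
```

```bash
python3 - <<'E'
from g import *
w=arm.get_image("wrist"); save(w,"w18.png")
s=arm.read_state(); print(s["position"],s["ee_rot"],s["contact_force"]); blobs(w,225,40,(74,),400,35)
E
```

```text
[503.38345467  24.32333118  55.96027677] [-6.08635457e-01  7.93448492e-01 -5.58715800e-04  1.43503441e-03] [ 0.51525273 -0.67514053 -0.65738105]
[255.8 267.6] [113.1 130.5] [array([501.1,  24.5])]
```

View pics/w18.png

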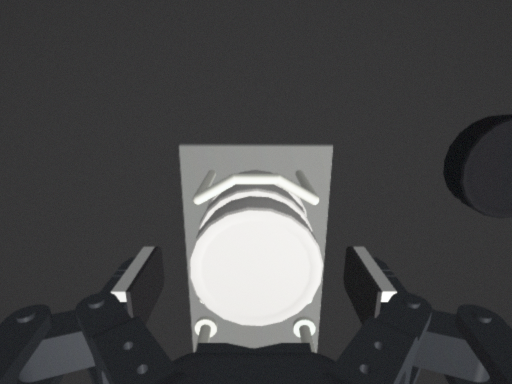

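Request:
step_arm(series=[[0,0,0,0,0,0],[0,0,0,0,0,0],[0,0,0,0,0,0],[0,0,0,0,0,0],[0,0,0,0,0,0],[0,0,0,0,0,0]], jaw=-1)

```text
clock: 26.73
position: [503.0, 24.1, 55.9]
ee_rot: [-0.609, 0.793, -0.0, 0.001]
contact_force: [-0.8, -0.2, 5.8]
gripper_width: 60.0
```

Request:
step_arm(series=[[0,0,0.005,0,0,0],[0,0,0.01,0,0,0],[0,0,0.01,0,0,0],[-0.0013,-0.005,0.01,0,0,0],[-0.0013,-0.005,0.01,0,0,0],[-0.0013,-0.005,0.006,0,0,0],[-0.0013,-0.005,0.002,0,0,0],[-0.0013,-0.005,0,0,0,0],[-0.0013,-0.005,0,0,0,0]])

```text
clock: 27.48
position: [501.8, 21.9, 55.9]
ee_rot: [-0.609, 0.793, -0.0, -0.0]
contact_force: [-4.1, 0.3, 11.4]
gripper_width: 59.7
```

Request:
step_arm(series=[[0,0,0,0,0,0],[0,0,0,0,0,0],[0,0,0,0,0,0],[0,0,0,0,0,0],[0,0,0,0,0,0]], jaw=0.8)

```text
clock: 27.9
position: [501.7, 21.9, 54.2]
ee_rot: [-0.608, 0.794, 0.0, -0.0]
contact_force: [0.6, 0.0, -0.4]
gripper_width: 77.0
```

Request:
step_arm(series=[[0,0,0.02,0,0,0],[0,0,0.08,0,0,0],[0,0,0.18,0,0,0],[0,0,0.28,0,0,0],[0.0,0.0,0.38,0,0,0],[0.02,0.08,0.45,0,0,0],[0.047,0.18,0.45,0,0,0],[0.047,0.18,0.45,0,0,0],[0.047,0.18,0.45,0,0,0],[0.047,0.18,0.45,0,0,0],[0.047,0.18,0.45,0,0,0]])

```text
clock: 28.82
position: [519.9, 93.2, 234.1]
ee_rot: [-0.608, 0.794, 0.0, -0.001]
contact_force: [0.3, -0.2, -0.3]
gripper_width: 76.9
```

```bash
python3 - <<'E'
from g import *
w=arm.get_image("wrist");T0=w["world_from_camera"];K=w["camera_matrix"]; save(w,"w19.png")
print(arm.read_state()["position"],T0[:3,3])
gaps(w["image"],T0,K,74,0,(249,256),np.array([501.2,24.6])); blobs(w,225,40,(74,),400,35)
E
```

```text
[519.97267807  93.02938665 234.09556342] [499.46690372  21.17634451 375.90110462]
(54.5, 58, -38.6, -40.1)
(55.5, 87, -37.7, -39.2)
(56.5, 34, -36.9, -38.3)
(60.5, -48, -33.6, -34.9)
(61.5, -25, -32.8, -34.0)
(64.5, 39, -30.2, -31.4)
(65.5, 32, -29.4, -30.5)
(131.5, -13, 29.6, 31.0)
(132.5, -44, 30.5, 32.0)
(133.5, -16, 31.5, 33.0)
(135.5, 18, 33.4, 35.0)
(136.5, 51, 34.4, 36.0)
(137.5, 17, 35.3, 37.0)
(140.5, -58, 38.2, 40.0)
(141.5, -18, 39.2, 41.0)
[252.8 265.8] [47.  53.5] [array([546.2, 194.1])]
[ 41.5 148.5] [37.3 43.9] [array([711.4,  15.6])]
[252.4  98.8] [63.3 65.8] [array([500.7,  24.2])]
```

View pics/w19.png

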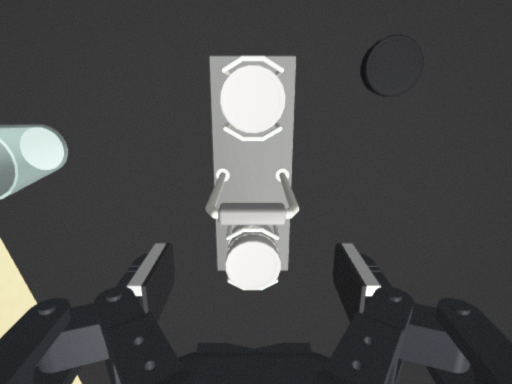

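Both dishes are now centred in their wires: the -y dish is at (252,99) with equal gaps. Back to the handle with a quarter turn.

Request:
step_arm(series=[[0.011,0.0375,0,0,0,0.5],[0.011,0.0375,0,0,0,0.5],[0.011,0.0375,0,0,0,0.5],[0.011,0.0375,0,0,0,0.5],[0.011,0.0375,0,0,0,0.5],[0.011,0.0375,0,0,0,0.5],[0.011,0.0375,0,0,0,0.5]], jaw=0.8)

```text
clock: 29.45
position: [524.6, 107.8, 234.2]
ee_rot: [0.867, -0.499, -0.0, 0.0]
contact_force: [-0.0, -0.4, -0.0]
gripper_width: 76.9
```

Request:
step_arm(series=[[0,0,0,0,0,0.5],[0,0,0,0,0,0.5],[0,0,0,0,0,0.5],[0,0,0,0,0,0.5],[0,0,0,0,0,0.5],[0,0,0,0,0,0.5],[0,0,0,0,0,0.5],[0,0,0,0,0,0.5],[0,0,0,0,0,0.5],[0,0,0,0,0,0.5]])

```text
clock: 30.28
position: [524.8, 108.4, 234.4]
ee_rot: [0.991, -0.132, -0.0, 0.0]
contact_force: [-0.1, 0.9, -0.7]
gripper_width: 76.9
```

```bash
python3 - <<'E'
from g import *
w=arm.get_image("wrist"); save(w,"w20.png"); g=cv2.cvtColor(w["image"],cv2.COLOR_RGB2GRAY).astype(int)
print(g[180:215,240:270].mean(0).round().astype(int)); print(g[155:170,252:256].mean(1).round().astype(int),g[220:240,252:256].mean(1).round().astype(int))
s=arm.read_state();print(s["position"],s["ee_rot"],proj(w,[*s["position"][:2],150]))
blobs(w,225,40,(74,),400,35)
E
```

```text
[128 128 128 133 161 212 221 225 227 227 227 226 226 226 226 225 225 225
 221 197 165 135 117 126 128 128 128 127 127 127]
[236 246 250 251 251 248 217 121 122 153 182 208 223 224 224] [226 226 227 227 227 226 226 229 243 251 252 252 243 175  85  65  64  65
  65  66]
[524.87059812 108.53825772 234.42449817] [ 9.91310375e-01 -1.31543603e-01 -1.06478153e-04  1.02923515e-04] [254.06866715 196.40873436]
[164.4 173.3] [55.9 61.1] [array([547.6, 195.3])]
[341.4 172.8] [56.2 62.7] [array([501.9,  24.1])]
```

View pics/w20.png

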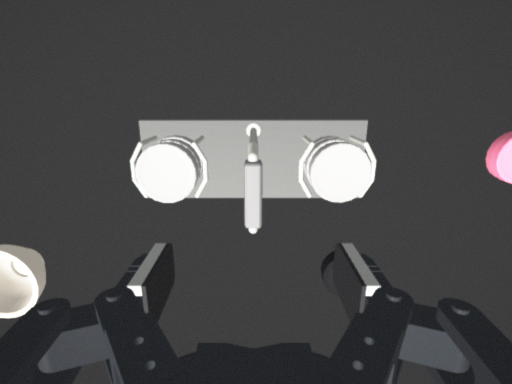

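The bar is at (252,196), about 1 mm left of the grip centre, with both piles square. I'll shift slightly and descend.

Request:
step_arm(series=[[0.001,0.003,-0.06,0,0,0],[0.001,0.003,-0.13,0,0,0],[0.001,0.003,-0.19,0,0,0],[0.001,0.003,-0.24,0,0,0],[0.001,0.003,-0.265,0,0,0],[0.001,0.003,-0.278,0,0,0],[0.001,0.003,-0.281,0,0,0],[0.001,0.003,-0.281,0,0,0],[0.001,0.003,-0.281,0,0,0]])

```text
clock: 31.08
position: [526.2, 110.5, 123.4]
ee_rot: [0.991, -0.131, 0.001, -0.001]
contact_force: [0.3, 0.3, 0.5]
gripper_width: 77.2
```

```bash
python3 - <<'E'
from g import *
w=arm.get_image("wrist"); save(w,"w21.png")
s=arm.read_state();print(s["position"],s["ee_rot"],s["contact_force"])
s=arm.get_image("scene"); save(s,"s21.png",(220,130,340,280),5)
E
```

```text
[526.16334227 110.50066805 123.40857626] [ 9.91401132e-01 -1.30851040e-01  1.14703194e-03 -6.96148851e-04] [-0.88020488  0.19108195 -0.10849356]
```

View pics/w21.png

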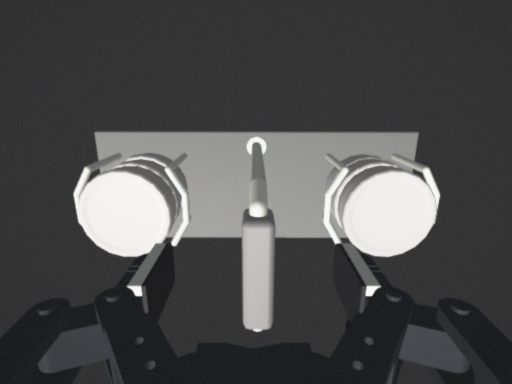

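View pics/s21.png

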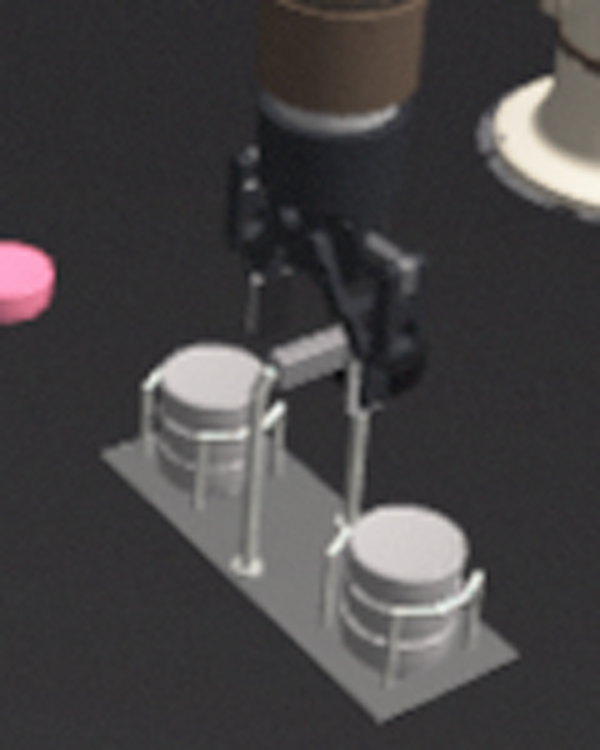

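The bar is at (258,269), 1.7 mm right of the grip centre, so I correct that and then close.

Request:
step_arm(series=[[-0.003,-0.0035,-0.002,0,0,0],[-0.003,-0.0035,-0.002,0,0,0],[-0.003,-0.0035,-0.002,0,0,0]])

```text
clock: 31.43
position: [524.1, 108.7, 121.6]
ee_rot: [0.991, -0.131, 0.0, -0.0]
contact_force: [0.7, -0.9, 0.5]
gripper_width: 76.5
```

```bash
python3 - <<'E'
from g import *
w=arm.get_image("wrist"); g=cv2.cvtColor(w["image"],cv2.COLOR_RGB2GRAY).astype(int)
print(g[240:300,230:285].mean(0).round().astype(int))
s=arm.read_state();print(s["position"],s["ee_rot"],s["contact_force"])
E
```

```text
[ 53  53  53  53  54  59  91 146 175 184 187 190 192 194 193 193 193 192
 192 192 192 192 192 192 191 191 191 191 191 190 190 190 188 177 162 148
 133 119  99  71  55  53  53  53  53  53  53  53  53  53  53  53  53  53
  53]
[524.17350354 108.73204357 121.57305907] [ 9.91396296e-01 -1.30894345e-01  1.96101661e-04 -1.31072007e-04] [ 0.92654938  0.2968696  -0.31715766]
```

Request:
step_arm(series=[[0,0.001,0,0,0,0],[0,0.001,0,0,0,0],[0,0.001,0,0,0,0],[0,0.001,0,0,0,0],[0,0.001,0,0,0,0],[0,0.001,0,0,0,0],[0,0.001,0,0,0,0],[0,0.001,0,0,0,0],[0,0.001,0,0,0,0],[0,0.001,0,0,0,0]], jaw=-1)

```text
clock: 32.32
position: [524.2, 109.1, 121.4]
ee_rot: [0.991, -0.131, 0.0, -0.0]
contact_force: [0.2, -0.6, 0.6]
gripper_width: 12.8
```

```bash
python3 - <<'E'
from g import *
w=arm.get_image("wrist"); save(w,"w22.png")
s=arm.read_state();print(s["position"],s["ee_rot"],s["contact_force"],s["wrist_torque"],s["gripper_width"])
E
```

```text
[524.23178994 109.16373266 121.4323701 ] [ 9.91398428e-01 -1.30878347e-01  1.22602457e-04 -3.16338025e-05] [ 0.50694593 -1.21899394  0.76307724] [-0.16834816 -0.01985715 -0.03873736] 12.952317180891407
```

View pics/w22.png

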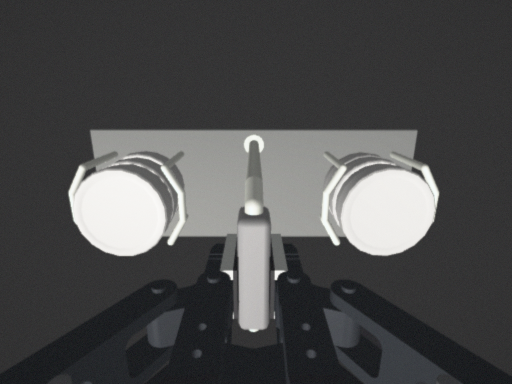

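The bar is pinched at (254,270), with an opening of 13 mm. I lift gently.

Request:
step_arm(series=[[0,0,0.002,0,0,0],[0,0,0.005,0,0,0],[0,0,0.009,0,0,0],[0,0,0.014,0,0,0],[0,0,0.02,0,0,0],[0,0,0.027,0,0,0],[0,0,0.035,0,0,0],[0,0,0.043,0,0,0],[0,0,0.048,0,0,0],[0,0,0.05,0,0,0],[0,0,0.05,0,0,0],[0,0,0.05,0,0,0]])

```text
clock: 33.37
position: [524.0, 109.1, 141.3]
ee_rot: [0.991, -0.131, -0.0, -0.0]
contact_force: [-0.4, 0.1, -7.2]
gripper_width: 13.3
```

```bash
python3 - <<'E'
from g import *
w=arm.get_image("wrist"); save(w,"w23.png")
s=arm.read_state();print(s["position"],s["ee_rot"],s["contact_force"],s["wrist_torque"],s["gripper_width"])
s=arm.get_image("scene"); save(s,"s23.png",(220,130,340,280),5)
E
```

```text
[523.9607364  109.07761374 141.16932421] [ 9.91390691e-01 -1.30936843e-01 -1.90433034e-04  6.26022185e-05] [-0.30534322 -1.10528809 -6.28779648] [-0.00814025  0.03224183  0.01711665] 13.136368858603852
```

View pics/w23.png

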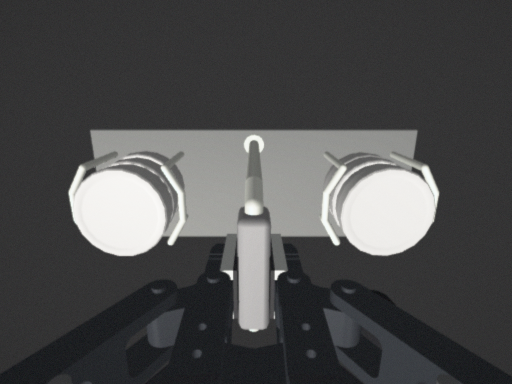

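View pics/s23.png

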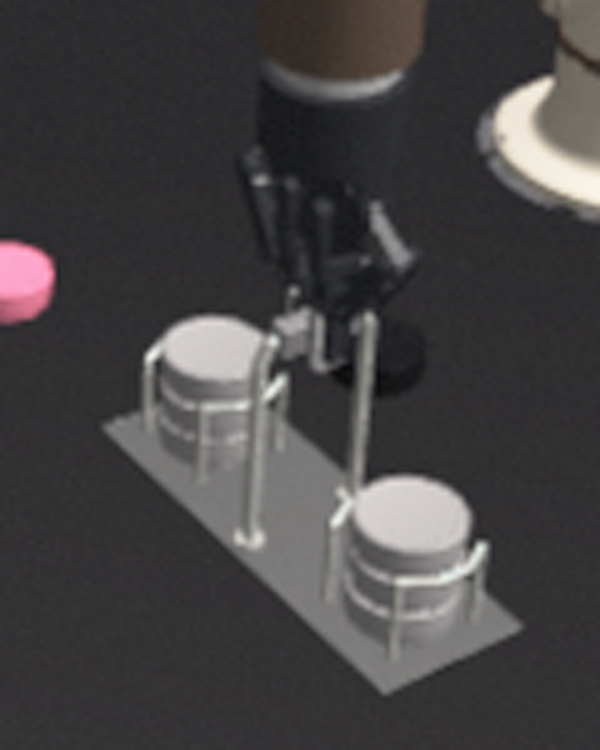

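At 20 mm up the wrist image is unchanged, so the carrier hangs level and bears about 7 N. On to 100 mm.

Request:
step_arm(series=[[0,0,0.005,0,0,0],[0,0,0.015,0,0,0],[0,0,0.03,0,0,0],[0,0,0.05,0,0,0],[0,0,0.075,0,0,0],[0,0,0.1,0,0,0],[0,0,0.125,0,0,0],[0,0,0.15,0,0,0],[0,0,0.17,0,0,0],[0,0,0.185,0,0,0],[0,0,0.195,0,0,0],[0,0,0.201,0,0,0]])

```text
clock: 34.47
position: [524.2, 109.2, 222.3]
ee_rot: [0.991, -0.131, 0.0, -0.0]
contact_force: [0.5, 0.4, -7.1]
gripper_width: 13.4
```

Request:
step_arm(series=[[0,0,0,0,0,0],[0,0,0,0,0,0],[0,0,0,0,0,0],[0,0,0,0,0,0],[0,0,0,0,0,0],[0,0,0,0,0,0],[0,0,0,0,0,0],[0,0,0,0,0,0]])

```text
clock: 35.13
position: [524.1, 109.2, 221.6]
ee_rot: [0.991, -0.131, -0.0, 0.0]
contact_force: [0.3, -0.1, -7.2]
gripper_width: 13.3
```

```bash
python3 - <<'E'
from g import *
w=arm.get_image("wrist"); save(w,"w24.png"); blobs(w,225,40,(174,),400,35)
blobs({**w,"image":cv2.cvtColor(cv2.imread("pics/w22.png"),cv2.COLOR_BGR2RGB)},225,40,(174,),400,35)
s=arm.read_state();print(s["position"],s["ee_rot"],s["contact_force"],s["wrist_torque"],s["gripper_width"],abs(s["joint_vel"]).max())
s=arm.get_image("scene"); save(s,"s24.png",(200,100,350,270),4)
s=arm.get_image("top"); save(s,"t24.png")
E
```

```text
[118.7 212.5] [79.9 93.5] [array([548.2, 194.4])]
[387.7 212.1] [79.4 94.2] [array([502.9,  24.8])]
[118.5 212.4] [79.9 93.8] [array([548.2, 194.5])]
[387.7 212.1] [79.4 94.3] [array([502.9,  24.9])]
[524.12838029 109.16644481 221.6781389 ] [ 9.91396767e-01 -1.30890980e-01 -2.90259430e-05  2.16860608e-05] [ 0.5194329   0.01492415 -5.86087516] [ 0.02815979 -0.01186246 -0.03212959] 13.04271070627794 0.0020102472393820426
```

View pics/w24.png

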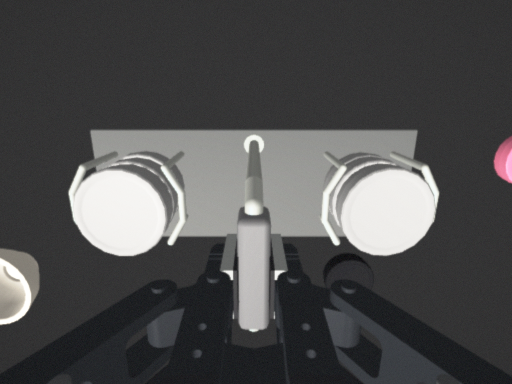

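View pics/s24.png

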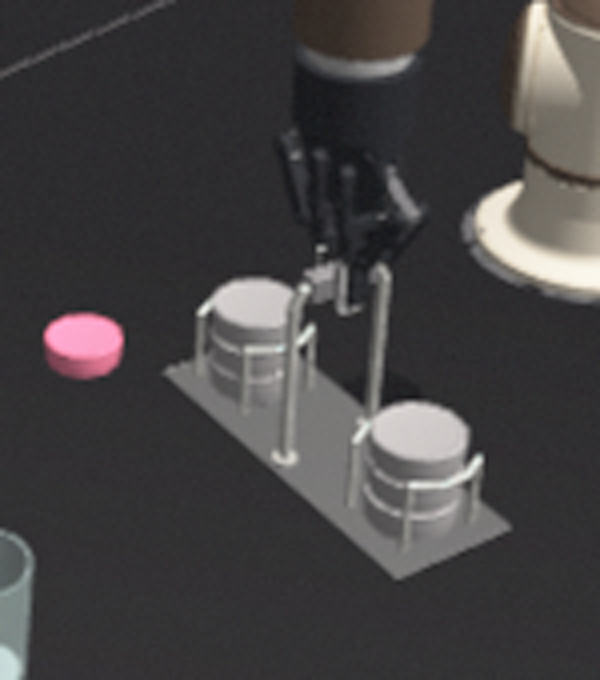

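The carrier hangs level 100 mm up. The dish pixels match those from before the lift to within 0.2 px, so both piles are still square, and the arm is still. Handing in.

```bash
python3 -c "
from bench import arm
print(arm.job_done())"
```

```text
the job is handed in; nothing more can be done
None
```

The job is handed in: both silver dishes are on the carrier's piles, and the arm is holding the loaded carrier about 100 mm above the bench, level and still. It was handed in about 35 s into the 69 s limit. No verdict was reported.

**What I did:** I set one dish on each pile. My first check showed both sitting about 2 mm towards the carrier's +y side. I regripped each one and moved it back 2 mm. Then I pinched the grip bar and lifted slowly.

**Last checks:**
- **Centring:** after the correction, both top dishes were within about 0.3 mm of the middle of their guard wires, by the wrist camera.
- **Lift:** the tool rose from 121.4 mm to 221.7 mm. In the wrist picture the dishes moved no more than 0.2 pixel from before the lift, so the carrier did not tilt or slip.
- **Load:** the hanging weight read about 6–7 N with almost no wrist moment, and the joints were still.
- **Bystanders:** I never moved the bottle, beaker, mortar, or the pink and black look-alikes.

**Where checks disagreed:** the first placement error read 1.7 mm to 3 mm depending on the view. The wrist camera also had a sideways bias of about 1.5 mm at close range. I allowed for the bias and chose the 2 mm correction from those readings.

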